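# Load and lock the module test nest

### The arm

A 7-joint arm with a two-finger parallel gripper is mounted at the origin on the work surface. World frame = base frame: x ahead of the robot, y to its left, z up, the work surface at z = 0. Lengths are in m, angles in rad, forces in N, time in s.
With the tool pointing down it reaches from about 0.4 to 0.925 m from the base axis. Payload 4.1 kg.
Tool frame: the origin (TCP) lies on the centre line of the jaws, within the pads' length; the fingertips stand 19 mm ahead of it and the grasp point (between the pads) is the TCP; z points along the fingers, y is the line along which they close (so a half turn about z gives the same grasp; the last joint's range is limited). The gripper opens to 85 mm and grips with 20 to 120 N. Pads are 22 mm wide; open, the fingers measure 114 mm over their backs; the gripper's body (76 mm by 85 mm) begins 54 mm behind the grasp point. The pads swing forward as they close: fully open they stand 13 mm farther back than shut.
Start: joints at [-1.373, 0.398, 0.045, 1.537, -0.019, 1.207, -0.051], TCP at [0.19, 0.622, 0.25] pointing down, gripper open.
Joint ranges: [-2.82, 2.82], [-0.49, 2.23], [-1.37, 1.46], [0, 2.46], [-1.36, 4.5], [0.23, 2], [-2.94, 2.94]. Speed limits (rad/s): [2.57, 2.57, 3.14, 3.14, 3.14, 3.14, 3.14].

### API

Orientations are given as a unit quaternion [x, y, z, w].
In Python, from rig import env gives the robot as it stands.
- The arm moves only by the tool drive_tool, never from a script. Its argument "plan" is a list of rows, each a list of 5 numbers: the shift along the world's x, y, z in units of 10 cm (1.0 is 10 cm), then the turn about the world's z in units of 180 degrees (1.0 is 180 degrees), then the opening, from -1 (shut) to 1 (fully open). In form: [[tx, ty, tz, spin, fingers], ...]. A call has 1 to 10 rows; each row is the pose to reach, as a shift and turn from the pose commanded when the call began, turning the shorter way round; what a row does not reach only later rows make up. A row lasts 1/12 s, in which the tool goes at most 41.7 mm and 7.16 degrees, less where a joint would pass 70% of its speed; a pose out of reach is approached as far as the arm can. A call with a number of a shift or a turn outside -1 to 1 is refused whole. A call with a gripper value outside its range is refused whole. The fingers move at their own pace and stop on an object; "newtons" is the grip in N (left out, the last holds). Time passes only in rows, so rows that repeat a pose let the fingers close. It gives the time, the measured TCP pose, the force, the opening and the grip force at its end, in the units of the state.
- env.read_state(): the state, without advancing time (a new reading comes with each control period).
- env.camera(name): name is "scene" or "top" or "wrist"; returns a dict with "color" (420x560x3 uint8, blue, green, red), "fx", "fy", "cx", "cy" (pixels), "dist" ([k1, k2, p1, p2, k3] as OpenCV has them; the pictures are not rectified), "rvec" (rotation vector, rad) and "tvec" (3), from world to camera coordinates, as OpenCV has them; the wrist camera has in their place "tool_from_camera" (4x4, takes a point from camera to tool coordinates, whose origin is the TCP and whose axes are the flange's). Camera axes: x right, y down, z forward; pixel columns grow to the right and rows downward; lengths in m; the calibration is good to about 2 mm. A picture is of the moment at which its call begins: read the wrist's pose just before it. There is no depth.
- env.sign_off(): hands the job in; it is judged then, once.
Trained networks look in the newest picture that a camera, given by its name, has taken for a name from the list of things; names that differ only in an ending like _2 or _b are one class to them, and where a whole thing is asked for, a point or a joint stands for the part that bears it (a point fixed in the world has none). Each returns a list of dicts, best first, with "conf" (0 to 1); they miss things now and then, are a little off and sometimes report something else, mostly with a low value. They report only what shows in the picture. A call takes as long as a camera call. They do not tell look-alikes from the thing itself.
- env.look_for(thing, camera): "box" ([left, top, width, height] in pixels, round what is visible of it).
- env.place_of(thing, camera): "position" ([column, row] in pixels: a listed point, or the origin of a listed thing).
The state is a dict: "time_s": time; "joints": joint angles; "dq": joint speeds; "effort": joint torques, N m; "eef_pos": TCP position; "orientation": TCP orientation; "force": force on the tool from outside, world axes, zero at the start; "torque": the same for the moment, N m; "gripper_width": finger opening in m; "gripper_force": force on a finger pad.
Only numpy, scipy, OpenCV 4.12 (cv2) and the standard library are available. Lean on these libraries where they do the work, as an engineer would, in place of code of your own. Each camera call takes 0.05 s, during which the arm holds its last target. There are 200 camera calls.

### The job

Load the test nest for the next test: set every black control module that is on the bench, window up, into a recess of its own in the white nest and press it down until it is flush with the top. When all are flush, lay the brown separator sheet flat over them along the nest, centred between its two ends and passing between the lugs, then lay the aluminium pressure plate squarely on the sheet, and last push the locking pin's rod across over the plate through both lugs, from either side, until its end stands at least 5 mm out beyond the second lug. Do not knock the black heatsink or the steel bush that stand nearby out of place.

Things in the scene. Friction and masses are not known exactly. Their poses are not given: they have to be found in the camera images.
- nest: fixed test nest: low white block 270 (x) x 100 (y) x 44 (z) mm with a row of four recesses along x and two upright aluminium lugs at the -x end. Origin: centre of its underside. Recess: 44 (x) x 74 (y) mm, 2 mm play round a module; its copper floor pad slides stiffly: a module set in rests 14 mm proud; under about 6 N the pad sinks and stays down, module top level with the nest top
- recess1 (a point): centre of the mouth of recess 1, level with the nest's top surface; axes as the nest. The recesses lie 50 mm apart along the nest's x, recess 1 farthest from the lugs
- recess2 (a point): centre of the mouth of recess 2, level with the nest's top surface; axes as the nest. The recesses lie 50 mm apart along the nest's x
- recess3 (a point): centre of the mouth of recess 3, level with the nest's top surface; axes as the nest. The recesses lie 50 mm apart along the nest's x
- recess4 (a point): centre of the mouth of recess 4, level with the nest's top surface; axes as the nest. The recesses lie 50 mm apart along the nest's x
- seat (a point): middle of the nest's top surface, over which the middles of the sheet and of the plate belong; axes as the nest. The recess row and the gap between the lugs are then covered
- eyelets (a point): midway between the two lugs on the axis (nest y) of their square eyelets, 75 mm above the nest's underside. Eyelets are 17 x 17 mm; each lug is 12 mm thick (from 37 to 49 mm either side of this point along y), 33 mm wide (x), its top 92 mm above the nest's underside. Axes as the nest
- module1: a control module: black block 40 (x) x 70 (y) x 30 (z) mm, 0.1 to 0.16 kg, with a dark window and three grey buttons on its top; may be absent. Origin: centre of its underside, z up. Either way round fits any recess
- module2: a control module: black block 40 (x) x 70 (y) x 30 (z) mm, 0.1 to 0.16 kg, with a dark window and three grey buttons on its top; may be absent. Origin: centre of its underside, z up. Either way round fits any recess
- module3: a control module: black block 40 (x) x 70 (y) x 30 (z) mm, 0.1 to 0.16 kg, with a dark window and three grey buttons on its top; may be absent. Origin: centre of its underside, z up. Either way round fits any recess
- module4: a control module: black block 40 (x) x 70 (y) x 30 (z) mm, 0.1 to 0.16 kg, with a dark window and three grey buttons on its top; may be absent. Origin: centre of its underside, z up. Either way round fits any recess
- sheet: the separator: stiff brown pressboard sheet 250 (x) x 60 (y) x 6 (z) mm, 0.09 kg. Origin: centre of its underside
- plate: the pressure plate: aluminium slab 250 (x) x 60 (y) x 14 (z) mm, about 0.5 kg. Origin: centre of its underside
- pin: the locking pin: a black handle block 50 (x) x 24 (y) x 26 (z) mm from whose end a straight steel rod, 10 mm thick with a round end, stands out 125 mm along +x, its axis 13 mm above the handle's underside. Origin: centre of the handle's underside (handle from x = -25 to +25 mm, rod from +25 to +150 mm)
- pin_tip (a point): the end of the pin's rod; axes as the pin
- heatsink: bystander: black finned heatsink 50 x 50 x 30 mm. Origin: centre of its underside
- bush: bystander: steel bush, 60 mm across, 30 mm high. Origin: centre of its underside
Things that resemble listed ones, but are neither listed nor needed, are in the scene too. What is shaped like the module3 but pink or red is not meant.

How it is judged:
On the way, in this order (a step that is already met when the one before it is completed fails the run):
1. every module present is pressed flush in a recess ((horizontal distance between module1 and recess1 below 0.006 m or horizontal distance between module1 and recess2 below 0.006 m or horizontal distance between module1 and recess3 below 0.006 m or horizontal distance between module1 and recess4 below 0.006 m) and z of each of module1, module2, module3, module4 in the frame of nest below 0.0167 m and angle between each of module1, module2, module3, module4's own z axis and vertical below 0.07 rad and (horizontal distance between module2 and recess1 below 0.006 m or horizontal distance between module2 and recess2 below 0.006 m or horizontal distance between module2 and recess3 below 0.006 m or horizontal distance between module2 and recess4 below 0.006 m) and (horizontal distance between module3 and recess1 below 0.006 m or horizontal distance between module3 and recess2 below 0.006 m or horizontal distance between module3 and recess3 below 0.006 m or horizontal distance between module3 and recess4 below 0.006 m) and (horizontal distance between module4 and recess1 below 0.006 m or horizontal distance between module4 and recess2 below 0.006 m or horizontal distance between module4 and recess3 below 0.006 m or horizontal distance between module4 and recess4 below 0.006 m)), for 0.2 s.
2. the separator sheet lies flat over the flush modules, let go (all of step 1 and horizontal distance between sheet and seat below 0.016 m and angle between the x axis of sheet and the x axis of nest, either way round below 0.12 rad and angle between sheet's own z axis and vertical below 0.06 rad and z of sheet in the frame of nest between 0.04 and 0.048 m and contact force between sheet and the fingers below 0.1 N), for 0.2 s.
3. the pressure plate lies squarely on the sheet, let go (horizontal distance between each of sheet, plate and seat below 0.016 m and angle between the x axis of each of sheet, plate and the x axis of nest, either way round below 0.12 rad and angle between each of sheet, plate's own z axis and vertical below 0.06 rad and z of sheet in the frame of nest between 0.04 and 0.048 m and z of plate in the frame of nest between 0.046 and 0.054 m and contact force between plate and the fingers below 0.1 N), for 0.2 s.
4. the pin's rod is through both lugs, over the plate (horizontal distance between each of sheet, plate and seat below 0.016 m and angle between the x axis of each of sheet, plate and the x axis of nest, either way round below 0.12 rad and angle between each of sheet, plate's own z axis and vertical below 0.06 rad and z of sheet in the frame of nest between 0.04 and 0.048 m and z of plate in the frame of nest between 0.046 and 0.054 m and ((y of pin_tip in the frame of eyelets above 0.053 m and y of pin in the frame of eyelets below -0.06 m) or (y of pin_tip in the frame of eyelets below -0.053 m and y of pin in the frame of eyelets above 0.06 m)) and x of pin_tip in the frame of eyelets between -0.012 and 0.012 m and z of pin_tip in the frame of eyelets between -0.012 and 0.012 m and angle between the x axis of pin and the y axis of nest, either way round below 0.14 rad), for 0.2 s.
At the end, for the whole second after the job is handed in: modules upright in recesses, centres within 6 mm, at most 2.7 mm proud; sheet flat on nest, plate flat on sheet, middles within 16 mm of the seat, 0.12 rad of the nest's axis; rod through both eyelets, its end 4 mm or more beyond the second lug; all released and at rest (all of step 1 and all of step 4 and linear speed of each of module1, module2, module3, module4, sheet, plate, pin below 0.03 m/s and contact force between each of pin, plate, sheet and the fingers below 0.1 N); the robot touches nothing.
It fails at once if the heatsink or bush is pushed more than 40 mm from where it stood (distance of any of heatsink, bush from where it was at the start of the episode above 0.04 m).
Of module1, module2, module3, module4 only 2 to 4 are there at a start; the rules pass over those that are not, and their reading is None.
At some moment in a run one of module1, module2, module3, module4 may be knocked a few centimetres aside while the robot is not near it.
Once in a run the grip may slacken for a moment while it holds something.
It also fails if it takes over 210 s, if anything falls off the work surface, if the arm or the gripper's body presses on something with over 40 N, if the wrist force passes 120 N, or if a joint passes its speed limit or range.

## Working session

There is one attempt and no reset: what is moved stays moved. The work goes in short steps, Python scripts to look and compute and a tool call to move; the robot and the scene stay as the last step left them, time stands still between calls to the robot, and variables do not carry over. Pictures are saved under pics/ and viewed, at most 14 in all, crops included, and the job is handed in when it is done.

Besides the shell and the picture viewer there is one more tool, called after ">>>" in YAML: its name, and indented under it one key for each argument. drive_tool: Moves the arm, as the interface text tells. Shifts and turns lie within -1 to 1; 1 stands for 10 cm of shift or 180 degrees of turn. Its arguments: {"type":"object","properties":{"plan":{"type":"array","items":{"type":"array","items":{"type":"number"}}},"newtons":{"type":"number"}},"required":["plan"]}

```bash
ls; mkdir -p pics; cat > h.py <<'E'
import numpy as np, cv2
from rig import env
from scipy.spatial.transform import Rotation as R
def cam(name):
    s=env.read_state(); c=env.camera(name)
    K=np.array([[c['fx'],0,c['cx']],[0,c['fy'],c['cy']],[0,0,1.]]); D=np.array(c['dist'],float)
    if 'rvec' in c:
        Rm=cv2.Rodrigues(np.array(c['rvec'],float))[0]; t=np.array(c['tvec'],float).ravel()
    else:
        T=np.eye(4);T[:3,:3]=R.from_quat(s['orientation']).as_matrix();T[:3,3]=s['eef_pos']
        M=np.linalg.inv(T@np.array(c['tool_from_camera'])); Rm=M[:3,:3];t=M[:3,3]
    return dict(img=c['color'],K=K,D=D,R=Rm,t=t)
def px2w(c,uv,z):
    p=cv2.undistortPoints(np.array(uv,float).reshape(-1,1,2),c['K'],c['D']).reshape(-1,2)
    d=np.c_[p,np.ones(len(p))]@c['R']; o=-c['R'].T@c['t']
    return o+d*((z-o[2])/d[:,2])[:,None]
def w2px(c,P):
    return cv2.projectPoints(np.array(P,float).reshape(-1,3),cv2.Rodrigues(c['R'])[0],c['t'],c['K'],c['D'])[0].reshape(-1,2)
E
python3 - <<'E'
from h import *
np.set_printoptions(precision=3,suppress=True)
for n in ('top','scene'):
    c=cam(n); cv2.imwrite(f'pics/{n}0.png',c['img'])
    print(n,-c['R'].T@c['t'])
    for th,z in (('nest',.0),('recess1',.044),('recess4',.044),('seat',.044),('eyelets',.075),('module1',0),('sheet',0),('plate',0),('pin',0),('pin_tip',.013),('heatsink',0),('bush',0)):
        for d in env.place_of(th,n)[:8]:
            print(th,round(d['conf'],2),np.round(d['position']),px2w(c,d['position'],z)[0])
print(env.read_state())
E
```

```text
pics
top [ 0.446 -0.058  1.293]
nest 0.93 [273. 222.] [ 0.571 -0.032  0.   ]
recess1 0.97 [270. 195.] [ 0.632 -0.026  0.044]
recess1 0.74 [274. 236.] [ 0.533 -0.034  0.044]
recess1 0.72 [274. 218.] [ 0.575 -0.033  0.044]
recess1 0.59 [275. 179.] [ 0.673 -0.036  0.044]
recess4 0.97 [270. 195.] [ 0.632 -0.026  0.044]
recess4 0.74 [274. 236.] [ 0.533 -0.034  0.044]
recess4 0.72 [274. 218.] [ 0.575 -0.033  0.044]
recess4 0.59 [275. 179.] [ 0.673 -0.036  0.044]
seat 0.66 [272. 218.] [ 0.577 -0.029  0.044]
seat 0.58 [274. 218.] [ 0.575 -0.034  0.044]
eyelets 0.85 [273. 258.] [ 0.477 -0.032  0.075]
module1 0.82 [158. 274.] [0.439 0.259 0.   ]
module1 0.79 [213. 209.] [0.603 0.121 0.   ]
module1 0.73 [128. 206.] [0.61  0.341 0.   ]
module1 0.57 [164. 223.] [0.567 0.246 0.   ]
sheet 0.77 [392. 246.] [ 0.508 -0.33   0.   ]
sheet 0.66 [274. 257.] [ 0.482 -0.033  0.   ]
plate 0.64 [343. 242.] [ 0.519 -0.206  0.   ]
plate 0.43 [392. 246.] [ 0.509 -0.329  0.   ]
pin 0.71 [441. 263.] [ 0.465 -0.454  0.   ]
pin 0.69 [272. 177.] [ 0.685 -0.028  0.   ]
pin_tip 0.9 [455. 206.] [ 0.607 -0.49   0.013]
pi
[... 966 characters left out ...]
8 [234. 191.] [ 0.511 -0.206  0.   ]
pin 0.55 [172. 155.] [ 0.46  -0.456  0.   ]
pin_tip 0.77 [134. 179.] [ 0.601 -0.498  0.013]
heatsink 0.68 [329. 299.] [0.73  0.178 0.   ]
bush 0.71 [185. 232.] [ 0.701 -0.262  0.   ]
{'time_s': 1.3, 'joints': array([-1.373,  0.398,  0.045,  1.537, -0.019,  1.207, -0.051]), 'dq': array([ 0.001, -0.   , -0.   ,  0.   ,  0.   , -0.   ,  0.001]), 'effort': array([ -0.   , -47.501,   1.363, -25.451,   0.012,   0.001,   0.   ]), 'eef_pos': array([0.19 , 0.622, 0.25 ]), 'orientation': array([0.148, 0.989, 0.   , 0.   ]), 'force': array([-0.613, -0.12 , -0.236]), 'torque': array([ 0.002,  0.041, -0.013]), 'gripper_force': 0.0, 'gripper_width': 0.0857838525439485}
```

```bash
python3 - <<'E'
import cv2
a=cv2.imread('pics/top0.png')[130:330,90:500]
cv2.imwrite('pics/topc.png',cv2.resize(a,(800,390),interpolation=cv2.INTER_CUBIC))
a=cv2.imread('pics/scene0.png')[130:320,110:450]
cv2.imwrite('pics/scenec.png',cv2.resize(a,(800,447),interpolation=cv2.INTER_CUBIC))
E
```

```text
(no output)
```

View pics/topc.png

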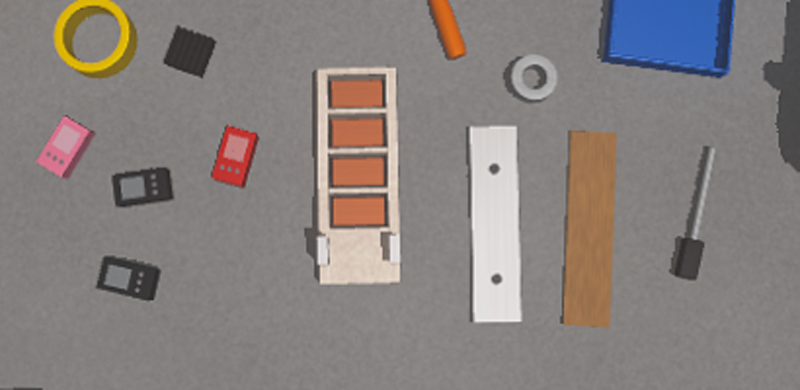

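View pics/scenec.png

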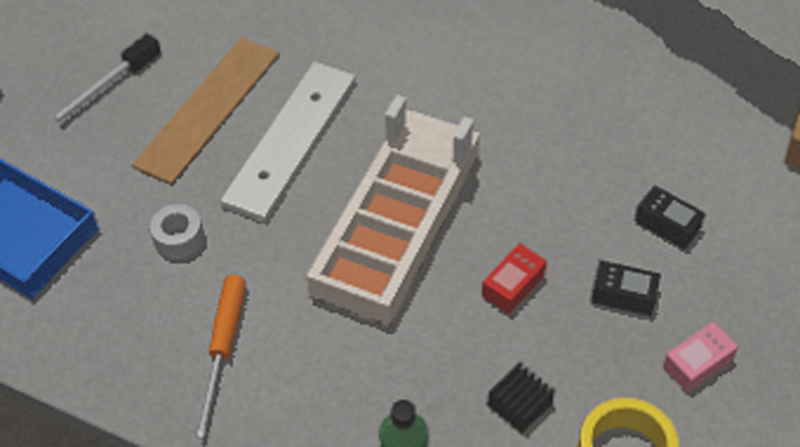

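The top crop shows two black modules at crop (142,187) and (128,278), next to pink and red look-alikes. The nest is empty, with its lugs towards the robot. The plate, sheet and pin are on the right. I'll check the full frame for more modules while refining the measurements.

```bash
cat >> h.py <<'E'
def rect(c,mask,z):
    n,l,st,_=cv2.connectedComponentsWithStats(mask.astype(np.uint8))
    out=[]
    for i in range(1,n):
        if st[i,4]<40: continue
        cnt=max(cv2.findContours((l==i).astype(np.uint8),cv2.RETR_EXTERNAL,cv2.CHAIN_APPROX_NONE)[0],key=len).reshape(-1,2)
        w=px2w(c,cnt,z)[:,:2].astype(np.float32)*1000
        (p,s,a)=cv2.minAreaRect(w)
        if s[0]<s[1]: s=s[::-1]; a+=90
        out.append((np.round(p,1),np.round(s,1),round((a+90)%180-90,1)))
    return out
E
python3 - <<'E'
import cv2
a=cv2.imread('pics/top0.png');b=cv2.imread('pics/scene0.png')
cv2.imwrite('pics/both.png',cv2.resize(cv2.hconcat([a,b]),(800,300),interpolation=cv2.INTER_AREA))
from h import *
c=cam('top');h=cv2.cvtColor(c['img'],cv2.COLOR_BGR2HSV).astype(int)
H,S,V=h[...,0],h[...,1],h[...,2]
print('white',rect(c,(V>185)&(S<60),.0)); print('brown sheet/copper',rect(c,(H<18)&(S>80)&(V>70),.006))
print('dark',rect(c,(V<60),.03))
E
```

```text
white [(array([577. , -31.7]), array([278.1, 102.5]), 0.3), (array([625. , 351.7]), array([27.4, 23.8]), -26.0), (array([ 514.1, -207.3]), array([248.9,  59.6]), 0.7)]
brown sheet/copper [(array([873.5, 520.7]), array([171.4, 122.4]), -38.4), (array([ 778.9, -145.8]), array([104.,  26.]), 17.4), (array([682.3, -28.3]), array([65.8, 33.3]), 89.8), (array([632.4, -30.9]), array([65.3, 35.5]), -89.8), (array([600.7, 126.9]), array([72. , 45.2]), -15.5), (array([ 506.9, -327.8]), array([249.5,  60.9]), -3.5), (array([580.7, -30.9]), array([66.2, 35.6]), -87.8), (array([529.5, -30.9]), array([64.8, 34.9]), 89.9), (array([234.5, 415.6]), array([112.4, 106.7]), 1.5), (array([169.7, 414.5]), array([104.4,  27.4]), -87.9)]
dark [(array([880.4, 115.3]), array([24. , 23.1]), -0.6), (array([ 813.8, -730.5]), array([140.7,  29.5]), -61.2), (array([733.2, 184.4]), array([54. , 51.8]), 69.1), (array([ 701.2, -671. ]), array([115.3,  48.8]), -69.9), (array([ 582., -700.]), array([122.7,  96.2]), 86.2), (array([559.1, 241.4]), array([71.6, 40.8]), -81.5), (array([ 469.8, -438.4]), array([46.7,  6.8]), -14.5), (array([443.7, 256.6]), array([73.3, 40.1]), 76.5)]
```

View pics/both.png

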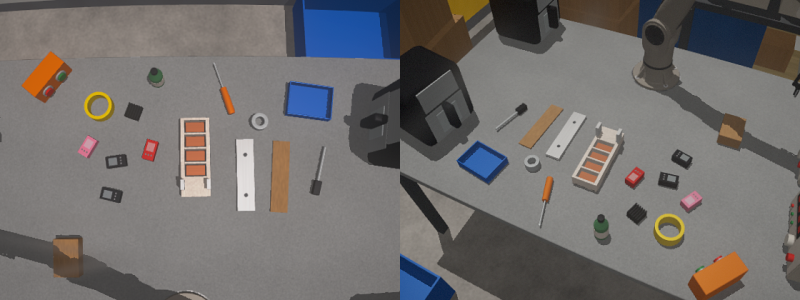

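Only two modules are on the bench. A is near (0.559, 0.241) and B near (0.444, 0.257). I'll move above them for a wrist look.

>>> drive_tool:
  plan:
    - [0.8,-0.9,0.25,-0.09,1]
    - [0.8,-0.9,0.25,-0.09,1]
    - [0.8,-0.9,0.25,-0.09,1]
    - [0.8,-0.9,0.25,-0.09,1]
  newtons: 40

```text
time_s: 1.68
eef_pos: [0.2792, 0.5252, 0.2777]
orientation: [0.292, 0.956, 0.0, 0.003]
force: [2.3, -0.4, -0.1]
gripper_width: 0.0854
gripper_force: 0.0
```

>>> drive_tool:
  plan:
    - [0.8,-0.9,0.25,-0.09,1]
    - [0.8,-0.9,0.25,-0.09,1]
    - [0.8,-0.9,0.25,-0.09,1]
    - [0.8,-0.9,0.25,-0.09,1]

```text
time_s: 2.02
eef_pos: [0.3583, 0.4344, 0.3028]
orientation: [0.424, 0.905, 0.001, 0.003]
force: [1.2, -0.6, 1.3]
gripper_width: 0.0852
gripper_force: 0.0
```

>>> drive_tool:
  plan:
    - [0.8,-0.9,0.25,-0.09,1]
    - [0.8,-0.9,0.25,-0.09,1]
    - [0.8,-0.9,0.25,-0.09,1]
    - [0.8,-0.9,0.25,-0.09,1]

```text
time_s: 2.35
eef_pos: [0.4373, 0.3437, 0.3278]
orientation: [0.548, 0.837, 0.001, 0.003]
force: [0.8, -0.3, 1.0]
gripper_width: 0.0853
gripper_force: 0.0
```

>>> drive_tool:
  plan:
    - [0.7,-1.0,0.25,-0.09,1]
    - [0.7,-1.0,0.25,-0.09,1]
    - [0.7,-1.0,0.25,-0.09,1]
    - [0.7,-1.0,0.25,-0.09,1]
    - [0.7,-1.0,0.25,-0.09,1]

```text
time_s: 2.77
eef_pos: [0.5019, 0.2491, 0.3512]
orientation: [0.657, 0.754, 0.001, 0.001]
force: [-0.2, 0.2, 0.2]
gripper_width: 0.0856
gripper_force: 0.0
```

```bash
python3 - <<'E'
from h import *
np.set_printoptions(precision=4,suppress=True)
c=cam('wrist'); cv2.imwrite('pics/w1.png',c['img'])
s=env.read_state(); print(s['eef_pos'],s['joints'])
h=cv2.cvtColor(c['img'],cv2.COLOR_BGR2HSV).astype(int);H,S,V=h[...,0],h[...,1],h[...,2]
for t in (50,65): print(rect(c,V<t,.03))
for z in (0,):
  for d in env.place_of('module1','wrist'): print(d['conf'],d['position'],px2w(c,d['position'],z)[0])
E
```

```text
[0.5003 0.2515 0.3505] [-0.9319  0.1903  0.4618  1.6187 -0.0871  1.3523 -0.3166]
[(array([447.1, 274.3]), array([45. , 39.7]), 76.9), (array([558.2, 247.2]), array([68.1, 40.5]), -82.1), (array([729.3, 191.8]), array([64. , 49.3]), -19.6), (array([539.1, -22. ]), array([899.3, 270.4]), 7.7)]
[(array([444.6, 262.3]), array([70.4, 40.9]), 76.9), (array([558.6, 245.9]), array([71.5, 41.1]), -81.1), (array([729.2, 191.8]), array([64.8, 49.7]), -19.6), (array([539.1, -22. ]), array([899.3, 270.4]), 7.7), (array([823.9, 132.7]), array([31.6, 10.6]), 37.2)]
0.96 [374.8, 96.2] [0.6103 0.3496 0.    ]
0.93 [332.0, 252.2] [0.5938 0.1296 0.    ]
0.89 [238.2, 147.4] [0.4437 0.2608 0.    ]
0.79 [321.9, 172.7] [0.5597 0.2424 0.    ]
```

View pics/w1.png

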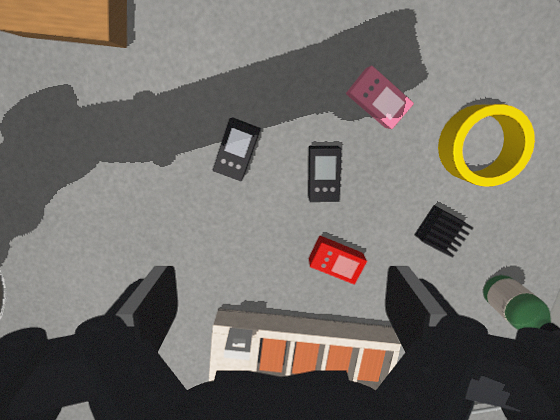

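The wrist view shows black modules at px (237,150) and (325,172). The red and pink ones are decoys, and the nest is at the bottom. I'm descending towards A.

>>> drive_tool:
  plan:
    - [0.6,-0.08,-0.9,0.004,1]
    - [0.6,-0.08,-0.9,0.004,1]
    - [0.6,-0.08,-0.9,0.004,1]

```text
time_s: 3.12
eef_pos: [0.5592, 0.2452, 0.2567]
orientation: [0.649, 0.761, -0.001, -0.001]
force: [-1.0, -0.0, -0.5]
gripper_width: 0.0855
gripper_force: 0.0
```

>>> drive_tool:
  plan:
    - [0,0,-0.9,0,1]
    - [0,0,-0.9,0,1]
    - [0,0,-0.9,0,1]
    - [0,0,-0.9,0,1]

```text
time_s: 3.45
eef_pos: [0.5569, 0.2448, 0.167]
orientation: [0.649, 0.761, -0.003, -0.002]
force: [-0.2, 0.5, 1.5]
gripper_width: 0.0851
gripper_force: 0.0
```

```bash
cat >> h.py <<'E'
def yaw(s):
    v=R.from_quat(s['orientation']).as_matrix()[:,1]; return (np.degrees(np.arctan2(v[1],v[0]))+90)%180-90
E
python3 - <<'E'
from h import *
np.set_printoptions(precision=4,suppress=True)
c=cam('wrist'); cv2.imwrite('pics/w2.png',c['img'])
s=env.read_state(); print(s['eef_pos'],yaw(s),'camera',-c['R'].T@c['t'])
h=cv2.cvtColor(c['img'],cv2.COLOR_BGR2HSV).astype(int);H,S,V=h[...,0],h[...,1],h[...,2]
for t in (50,65): print(rect(c,V<t,.03))
for d in env.place_of('module1','wrist'): print(d['conf'],d['position'],px2w(c,d['position'],0)[0])
E
```

```text
[0.5592 0.2452 0.1701] 9.06961985738998 camera [0.5465 0.3155 0.2898]
[(array([447.7, 262.6]), array([71.9, 45.6]), 77.1), (array([555.3, 272.8]), array([38.4, 20.9]), 11.2), (array([571.9, 120. ]), array([527.3, 169.9]), 9.5)]
[(array([447.7, 262.3]), array([73.2, 46.3]), 77.2), (array([559.8, 246.9]), array([72.4, 39.1]), -80.9), (array([543. , 233.2]), array([49.1,  2.4]), -80.7), (array([571.9, 120. ]), array([527.3, 169.9]), 9.5)]
0.94 [303.6, 321.0] [0.5962 0.1269 0.    ]
0.93 [148.0, 153.2] [0.4425 0.2615 0.    ]
0.86 [373.9, 78.4] [0.612  0.3471 0.    ]
0.63 [286.4, 194.6] [0.5603 0.2451 0.    ]
```

View pics/w2.png

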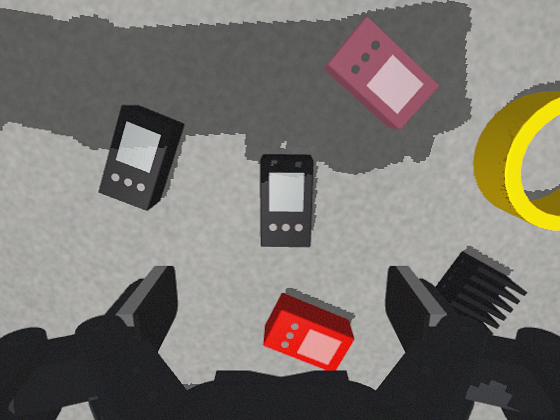

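The wrist view shows A centred at px (287,200) and clear of the fingers, and its position agrees with the top camera. I'll grasp A by its top 10 mm.

>>> drive_tool:
  plan:
    - [0.01,0,-0.9,0,1]
    - [0.01,0,-0.9,0,1]
    - [0.01,0,-0.9,0,1]
    - [0.01,0,-0.9,0,1]
  newtons: 60

```text
time_s: 3.88
eef_pos: [0.5604, 0.2441, 0.0803]
orientation: [0.65, 0.76, -0.001, -0.0]
force: [-0.2, 0.4, 0.4]
gripper_width: 0.0852
gripper_force: 0.0
```

>>> drive_tool:
  plan:
    - [0,0,-0.44,0,1]
    - [0,0,-0.44,0,1]
    - [0,0,-0.44,0,1]
    - [0,0,-0.44,0,-1]
    - [0,0,-0.44,0,-1]
    - [0,0,-0.44,0,-1]
    - [0,0,-0.44,0,-1]
    - [0,0,-0.44,0,-1]
    - [0,0,-0.44,0,-1]
    - [0,0,-0.44,0,-1]

```text
time_s: 4.72
eef_pos: [0.5624, 0.2442, 0.0386]
orientation: [0.65, 0.76, 0.002, 0.0]
force: [-1.7, -1.4, 7.8]
gripper_width: 0.0386
gripper_force: 61.4
```

>>> drive_tool:
  plan:
    - [0,0,0.3,0,-1]
    - [0,0,0.6,0,-1]
    - [0,0,1,0,-1]
    - [0,0,1,0,-1]

```text
time_s: 5.05
eef_pos: [0.5662, 0.2451, 0.1446]
orientation: [0.65, 0.76, 0.007, 0.003]
force: [2.8, -0.7, -0.6]
gripper_width: 0.0379
gripper_force: 61.0
```

>>> drive_tool:
  plan:
    - [0.15,-1,0.5,-0.05,-1]
    - [0.15,-1,0.5,-0.05,-1]
    - [0.15,-1,0.5,-0.05,-1]
    - [0.15,-1,0.5,-0.05,-1]

```text
time_s: 5.38
eef_pos: [0.5793, 0.1348, 0.1906]
orientation: [0.711, 0.703, 0.002, 0.004]
force: [0.8, -1.1, -0.3]
gripper_width: 0.0386
gripper_force: 61.0
```

>>> drive_tool:
  plan:
    - [0.15,-1,0.5,0,-1]
    - [0.15,-1,0.5,0,-1]
    - [0.15,-1,0.5,0,-1]
    - [0.15,-1,0.5,0,-1]

```text
time_s: 5.72
eef_pos: [0.5933, 0.0346, 0.2405]
orientation: [0.711, 0.703, 0.001, 0.004]
force: [0.3, -1.6, -0.5]
gripper_width: 0.0382
gripper_force: 61.0
```

>>> drive_tool:
  plan:
    - [0.1,-1,0.4,0,-1]
    - [0.1,-1,0.4,0,-1]
    - [0.1,-1,0.4,0,-1]
    - [0.1,-1,0.4,0,-1]
    - [0.1,-1,0.4,0,-1]

```text
time_s: 6.13
eef_pos: [0.6012, -0.0584, 0.2772]
orientation: [0.709, 0.705, 0.001, 0.001]
force: [0.2, 1.7, -1.0]
gripper_width: 0.0383
gripper_force: 61.0
```

```bash
python3 - <<'E'
from h import *
np.set_printoptions(precision=4,suppress=True)
c=cam('wrist'); cv2.imwrite('pics/w3.png',c['img'])
s=env.read_state(); print(s['eef_pos'],yaw(s),s['gripper_width'],'camera',-c['R'].T@c['t'])
h=cv2.cvtColor(c['img'],cv2.COLOR_BGR2HSV).astype(int);H,S,V=h[...,0],h[...,1],h[...,2]
print(rect(c,(H<18)&(S>80)&(V>70),.028)); print(rect(c,(V>150)&(S<60),.044))
for th,z in (('recess1',.044),('seat',.044),('eyelets',.075),('nest',0)):
  for d in env.place_of(th,'wrist'): print(th,d['conf'],d['position'],px2w(c,d['position'],z)[0])
E
```

```text
[ 0.601  -0.056   0.2763] -0.12439826823917599 0.03802915977639015 camera [0.6012 0.0128 0.4001]
[(array([596.6, 108.8]), array([65.5, 18.3]), -15.2), (array([678.3, -29.7]), array([64.4, 35.2]), -89.1), (array([628.1, -30.7]), array([64.4, 35.3]), -88.5), (array([528.7, -32.2]), array([64.4, 35.6]), -89.0), (array([578.6, -31.5]), array([64.3, 35.3]), -89.0), (array([ 771.3, -138.7]), array([101.1,  28.4]), 18.7), (array([ 578. , -297.5]), array([106.4,  34.9]), -3.1), (array([ 443.6, -323.3]), array([19.2, 12.8]), 76.5)]
[(array([ 442.8, -126. ]), array([454.1, 289.9]), 77.2), (array([776.9, -92.4]), array([396.5, 261.7]), -89.8), (array([843.2,  93.1]), array([30.2,  5.9]), -50.8), (array([603.6, -38.2]), array([54.6,  6.9]), -89.1), (array([ 832.1, -104.2]), array([42.1,  2.7]), 18.2), (array([ 600.9, -150.4]), array([78.7, 68.6]), 89.6), (array([ 650.4, -257.8]), array([70.4, 40.7]), -89.2), (array([ 542.5, -244.8]), array([35.8,  8.3]), 87.5), (array([ 383.9, -297.9]), array([42.5,  7.9]), 45.4), (array([ 817.5, -301.1]), array([42.8,  8.8]), -46.3), (array([ 432.1, -348.5]), array([72. , 25.3]), 49.1)]
recess1 0.9 [209.5, 156.2] [ 0.5299 -0.0343  0.044 ]
recess1 0.87 [357.6, 150.9] [ 0.6786 -0.0299  0.044 ]
recess1 0.59 [258.6, 154.3] [ 0.5793 -0.0327  0.044 ]
recess1 0.58 [306.0, 149.7] [ 0.6268 -0.0284  0.044 ]
recess1 0.58 [252.3, 153.1] [ 0.573  -0.0315  0.044 ]
seat 0.66 [280.6, 257.5] [ 0.6007 -0.1452  0.044 ]
seat 0.57 [250.2, 151.1] [ 0.5709 -0.0295  0.044 ]
eyelets 0.71 [209.1, 153.1] [ 0.5359 -0.0274  0.075 ]
eyelets 0.56 [148.9, 157.9] [ 0.4801 -0.0313  0.075 ]
nest 0.97 [256.9, 146.5] [ 0.5749 -0.0296  0.    ]
```

View pics/w3.png

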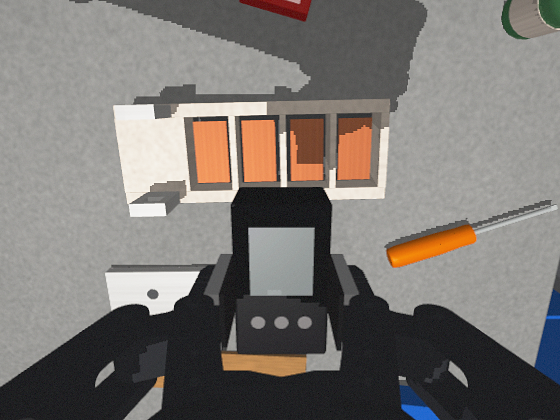

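The wrist view shows all four copper pads at rows ~150, columns 212–356, with 50 mm spacing as expected, and the held module in front. Next I'll check the module's offset in the grip.

```bash
python3 - <<'E'
from h import *
np.set_printoptions(precision=1,suppress=True)
c=cam('wrist');s=env.read_state();x,y,z=s['eef_pos'];zt=z-.0086
g=cv2.cvtColor(c['img'],cv2.COLOR_BGR2GRAY)
print(g[180:360:3,281]); 
for x0 in (243,262,305): print(x0,[int(v) for v in g[180:215:2,x0]], [int(v) for v in g[335:362:2,x0]])
for off in (-.002,0,.002): print(off,w2px(c,[[x,y+off+.035,zt],[x,y+off+.035,zt-.03],[x,y+off-.035,zt],[x-.02,y+off-.035,zt],[x+.02,y+off-.035,zt]])) 
E
```

```text
[160 121 157  18  27  19  16  29  27  33  26  23  16  29  29  33 177 168
 165 165 164 165 165 163 159 162 160 159 159 157 155 157 156 156 154 154
 151 153 166  53  56  53  52  50  52  49 143 143 142 147  43  48  50  49
  49  42  44  46 125  71]
243 [65, 65, 77, 105, 28, 26, 23, 14, 22, 29, 17, 26, 29, 20, 31, 28, 18, 26] [48, 48, 48, 45, 47, 46, 45, 47, 41, 42, 81, 77, 151, 152]
262 [170, 169, 167, 107, 26, 30, 26, 24, 22, 15, 26, 26, 22, 16, 20, 22, 24, 28] [42, 47, 46, 46, 48, 42, 47, 51, 44, 48, 133, 70, 131, 147]
305 [159, 162, 164, 116, 18, 23, 27, 29, 33, 26, 21, 23, 26, 30, 14, 34, 22, 29] [46, 46, 44, 43, 42, 44, 42, 42, 41, 45, 163, 125, 70, 114]
-0.002 [[281.4 210.4]
 [281.4 192.4]
 [281.2 361.9]
 [236.1 361.8]
 [326.3 362. ]]
0 [[281.5 205.4]
 [281.4 188.2]
 [281.2 358.1]
 [235.9 358. ]
 [326.5 358.2]]
0.002 [[281.5 200.4]
 [281.4 184.1]
 [281.2 354.3]
 [235.8 354.2]
 [326.7 354.4]]
```

>>> drive_tool:
  plan:
    - [0.77,0.25,-0.8,0.006,-1]
    - [0.77,0.25,-0.8,0.006,-1]
    - [0.77,0.25,-0.8,0.006,-1]
    - [0.77,0.25,-0.8,0.006,-1]

```text
time_s: 6.77
eef_pos: [0.6784, -0.026, 0.1892]
orientation: [0.699, 0.715, -0.002, -0.003]
force: [-0.3, 0.9, -1.7]
gripper_width: 0.0385
gripper_force: 61.0
```

>>> drive_tool:
  plan:
    - [0,0,-0.85,0,-1]
    - [0,0,-0.85,0,-1]
    - [0,0,-0.85,0,-1]
    - [0,0,-0.85,0,-1]
    - [0,0,-0.85,0,-1]
    - [0,0,-0.85,0,-1]

```text
time_s: 7.27
eef_pos: [0.6802, -0.0318, 0.1149]
orientation: [0.701, 0.713, 0.002, 0.002]
force: [0.7, 0.3, -0.5]
gripper_width: 0.0382
gripper_force: 61.0
```

```bash
cat >> h.py <<'E'
def settle(n=4):
    P=[];Y=[]
    for _ in range(n):
        env.camera('wrist'); s=env.read_state(); P.append(s['eef_pos']); Y.append(yaw(s))
    print('TCP',np.round(P,4).tolist(),'mean',np.mean(P,0).round(4),'yaw',np.round(Y,2),'w',s['gripper_width'],'F',np.round(s['force'],1),'t',s['time_s'])
    return np.mean(P,0)
E
python3 -c "
from h import *
settle()"
```

```text
TCP [[0.6801, -0.0317, 0.1149], [0.6798, -0.0317, 0.1145], [0.6795, -0.0316, 0.114], [0.6792, -0.0315, 0.1135]] mean [ 0.6797 -0.0316  0.1142] yaw [1. 1. 1. 1.] w 0.03808366615252054 F [ 0.6 -0.8 -1.4] t 7.4667
```

>>> drive_tool:
  plan:
    - [0,0,-0.2,0,-1]
    - [0,0,-0.25,0,-1]
    - [0,0,-0.3,0,-1]
    - [0,0,-0.35,0,-1]
    - [0,0,-0.38,0,-1]
    - [0,0,-0.38,0,-1]
    - [0,0,-0.38,0,-1]
    - [0,0,-0.38,0,-1]

```text
time_s: 8.13
eef_pos: [0.6784, -0.0315, 0.0738]
orientation: [0.701, 0.713, 0.0, 0.0]
force: [-0.1, -0.0, -1.0]
gripper_width: 0.0384
gripper_force: 61.1
```

```bash
python3 -c "
from h import *
settle()"
```

```text
TCP [[0.6784, -0.0315, 0.0739], [0.6784, -0.0315, 0.0738], [0.6784, -0.0314, 0.0738], [0.6783, -0.0314, 0.0737]] mean [ 0.6784 -0.0315  0.0738] yaw [1.   0.99 1.   1.  ] w 0.03794392476885861 F [ 0.4 -0.2 -0.8] t 8.3333
```

>>> drive_tool:
  plan:
    - [0,0,-0.03,0,-1]
    - [0,0,-0.06,0,-1]
    - [0,0,-0.06,0,-1]
    - [0,0,-0.06,0,-1]

```text
time_s: 8.67
eef_pos: [0.6778, -0.0313, 0.067]
orientation: [0.701, 0.713, -0.0, -0.0]
force: [0.5, -0.2, -1.9]
gripper_width: 0.038
gripper_force: 61.1
```

>>> drive_tool:
  plan:
    - [0,0,0,0,0.5]
    - [0,0,0,0,0.5]
    - [0,0,0,0,0.5]
    - [0,0,0.5,0,0.5]
    - [0,0,0.5,0,-1]
    - [0,0,0.5,0,-1]
    - [0,0,0.5,0,-1]
    - [0,0,0.5,0,-1]
    - [0,0,0.5,0,-1]

```text
time_s: 9.42
eef_pos: [0.6772, -0.0311, 0.116]
orientation: [0.701, 0.713, -0.001, -0.001]
force: [-0.8, -0.5, 0.2]
gripper_width: 0.0034
gripper_force: 0.0
```

```bash
python3 -c "
from h import *
settle(2)"
```

```text
TCP [[0.6772, -0.0311, 0.116], [0.6774, -0.0312, 0.1162]] mean [ 0.6773 -0.0312  0.1161] yaw [1.01 1.  ] w 0.0001279051136362419 F [ 0.2  0.2 -0.3] t 9.5167
```

>>> drive_tool:
  plan:
    - [0,0,-0.3,0,-1]
    - [0,0,-0.38,0,-1]
    - [0,0,-0.42,0,-1]
    - [0,0,-0.45,0,-1]
    - [0,0,-0.48,0,-1]
    - [0,0,-0.51,0,-1]
    - [0,0,-0.53,0,-1]
    - [0,0,-0.53,0,-1]
    - [0,0,-0.53,0,-1]

```text
time_s: 10.27
eef_pos: [0.6789, -0.0315, 0.0645]
orientation: [0.701, 0.713, 0.001, 0.001]
force: [0.4, -0.2, -0.2]
gripper_width: 0.0001
gripper_force: 0.0
```

```bash
python3 -c "
from h import *
settle(3)"
```

```text
TCP [[0.6789, -0.0316, 0.0645], [0.6788, -0.0315, 0.0645], [0.6787, -0.0315, 0.0645]] mean [ 0.6788 -0.0315  0.0645] yaw [1. 1. 1.] w 0.0001439130883491468 F [-0.3 -0.2 -0.9] t 10.4167
```

>>> drive_tool:
  plan:
    - [0,0,-0.01,0,-1]
    - [0,0,-0.02,0,-1]
    - [0,0,-0.03,0,-1]
    - [0,0,-0.03,0,-1]

```text
time_s: 10.75
eef_pos: [0.6788, -0.0315, 0.0631]
orientation: [0.701, 0.713, 0.001, 0.0]
force: [-2.1, 0.3, 9.5]
gripper_width: -0.0002
gripper_force: 4.6
```

```bash
python3 -c "
from h import *
settle(2)"
```

```text
TCP [[0.6788, -0.0315, 0.0631], [0.6788, -0.0315, 0.0631]] mean [ 0.6788 -0.0315  0.0631] yaw [1.   0.99] w 0.00012548345689398208 F [-1.7 -0.3  8.4] t 10.85
```

>>> drive_tool:
  plan:
    - [0,0,-0.01,0,-1]
    - [0,0,-0.02,0,-1]
    - [0,0,-0.02,0,-1]
    - [0,0,-0.02,0,-1]

```text
time_s: 11.18
eef_pos: [0.6789, -0.0315, 0.063]
orientation: [0.701, 0.713, 0.001, 0.0]
force: [-6.5, 1.5, 17.9]
gripper_width: -0.0001
gripper_force: 9.2
```

>>> drive_tool:
  plan:
    - [0,0,0.5,0,-1]
    - [0,0,1,0,1]
    - [0,0,1,0,1]
    - [0,0,1,0,1]

```text
time_s: 11.52
eef_pos: [0.6816, -0.0323, 0.1652]
orientation: [0.701, 0.713, 0.004, 0.004]
force: [0.1, 0.2, -0.0]
gripper_width: 0.0356
gripper_force: 0.0
```

>>> drive_tool:
  plan:
    - [-0.8,1.0,0,-0.04,1]
    - [-0.8,1.0,0,-0.04,1]
    - [-0.8,1.0,0,-0.04,1]
    - [-0.8,1.0,0,-0.04,1]

```text
time_s: 11.85
eef_pos: [0.5926, 0.0777, 0.157]
orientation: [0.741, 0.672, -0.001, -0.005]
force: [0.1, 1.5, -0.0]
gripper_width: 0.0831
gripper_force: 0.0
```

>>> drive_tool:
  plan:
    - [-0.8,1.0,0,-0.038,1]
    - [-0.8,1.0,0,-0.038,1]
    - [-0.8,1.0,0,-0.038,1]
    - [-0.8,1.0,0,-0.038,1]

```text
time_s: 12.18
eef_pos: [0.5122, 0.1768, 0.1575]
orientation: [0.779, 0.627, -0.001, -0.004]
force: [-0.2, 0.5, -1.2]
gripper_width: 0.0854
gripper_force: 0.0
```

>>> drive_tool:
  plan:
    - [-0.75,0.93,0,0,1]
    - [-0.75,0.93,0,0,1]
    - [-0.75,0.93,0,0,1]
    - [-0.75,0.93,0,0,1]
    - [-0.75,0.93,0,0,1]

```text
time_s: 12.6
eef_pos: [0.4413, 0.2638, 0.1586]
orientation: [0.781, 0.625, -0.001, -0.0]
force: [1.7, -1.6, 0.6]
gripper_width: 0.0851
gripper_force: 0.0
```

```bash
python3 - <<'E'
from h import *
np.set_printoptions(precision=4,suppress=True)
settle(2)
c=cam('wrist'); cv2.imwrite('pics/w4.png',c['img'])
print('camera',-c['R'].T@c['t'])
h=cv2.cvtColor(c['img'],cv2.COLOR_BGR2HSV).astype(int);H,S,V=h[...,0],h[...,1],h[...,2]
for t in (40,50,65): print(rect(c,(V<t),.03))
for d in env.place_of('module1','wrist'): print(d['conf'],d['position'],px2w(c,d['position'],0)[0])
E
```

```text
TCP [[0.4426, 0.2619, 0.1588], [0.4435, 0.2608, 0.159]] mean [0.4431 0.2613 0.1589] yaw [-12.91 -13.06] w 0.08591197333496865 F [ 0.5 -0.6  0.2] t 12.7
camera [0.4591 0.3303 0.2818]
[(array([450.5, 292.5]), array([38.7, 11.5]), -13.1), (array([413.9, 139.7]), array([510.5, 153.5]), -13.1)]
[(array([450.7, 292.4]), array([38.9, 12.2]), -14.2), (array([413.9, 139.7]), array([510.5, 153.5]), -13.1)]
[(array([444., 263.]), array([72. , 39.3]), 77.0), (array([413.9, 139.7]), array([510.5, 153.5]), -13.1)]
0.85 [279.8, 196.0] [0.4424 0.2617 0.    ]
0.74 [476.2, 32.8] [0.6104 0.3491 0.    ]
0.6 [481.0, 298.9] [0.5975 0.1276 0.    ]
```

View pics/w4.png

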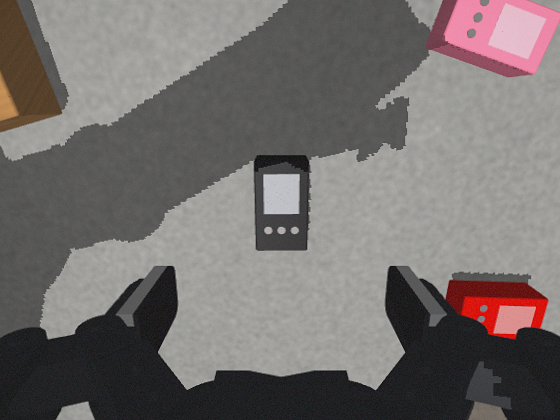

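Module B is at px (282,203), aligned with the jaws and not displaced. I'm grasping it.

>>> drive_tool:
  plan:
    - [-0.01,0.015,-0.8,0,1]
    - [-0.01,0.015,-0.8,0,1]
    - [-0.01,0.015,-0.8,0,1]
    - [-0.01,0.015,-0.8,0,1]
    - [-0.01,0.015,-0.8,0,1]

```text
time_s: 13.22
eef_pos: [0.4438, 0.2626, 0.0808]
orientation: [0.783, 0.621, 0.001, 0.0]
force: [1.2, 0.2, 1.1]
gripper_width: 0.0858
gripper_force: 0.0
```

```bash
python3 -c "
from h import *
settle(2)"
```

```text
TCP [[0.4441, 0.2632, 0.0814], [0.4441, 0.2636, 0.0816]] mean [0.4441 0.2634 0.0815] yaw [-13.13 -13.11] w 0.08523653619187414 F [-0.1  0.1  0.4] t 13.3167
```

>>> drive_tool:
  plan:
    - [0,-0.015,-0.3,0,1]
    - [0,-0.015,-0.45,0,1]
    - [0,-0.015,-0.45,0,1]
    - [0,-0.015,-0.45,0,1]
    - [0,-0.015,-0.45,0,-1]
    - [0,-0.015,-0.45,0,-1]
    - [0,-0.015,-0.45,0,-1]
    - [0,-0.015,-0.45,0,-1]
    - [0,-0.015,-0.45,0,-1]
    - [0,-0.015,-0.45,0,-1]

```text
time_s: 14.15
eef_pos: [0.443, 0.2622, 0.0356]
orientation: [0.783, 0.622, 0.001, -0.0]
force: [-0.3, 0.3, 6.3]
gripper_width: 0.0383
gripper_force: 61.3
```

```bash
python3 -c "
from h import *
settle(2)"
```

```text
TCP [[0.4431, 0.2622, 0.0356], [0.443, 0.2622, 0.0356]] mean [0.4431 0.2622 0.0356] yaw [-13.04 -13.04] w 0.03849158292420839 F [-0.7 -0.9  6.2] t 14.25
```

>>> drive_tool:
  plan:
    - [0,0,0.3,0,-1]
    - [0,0,0.6,0,-1]
    - [0,0,1,0,-1]
    - [0,0,1,0,-1]

```text
time_s: 14.58
eef_pos: [0.4465, 0.2637, 0.1409]
orientation: [0.783, 0.622, 0.006, -0.0]
force: [1.4, 0.3, -0.9]
gripper_width: 0.0384
gripper_force: 61.1
```

>>> drive_tool:
  plan:
    - [0.45,-1,0,0.04,-1]
    - [0.45,-1,0,0.04,-1]
    - [0.45,-1,0,0.04,-1]
    - [0.45,-1,0,0.04,-1]

```text
time_s: 14.92
eef_pos: [0.4895, 0.154, 0.1349]
orientation: [0.746, 0.666, -0.0, 0.002]
force: [0.0, -0.7, 0.1]
gripper_width: 0.0383
gripper_force: 61.0
```

>>> drive_tool:
  plan:
    - [0.45,-1,0,0.038,-1]
    - [0.45,-1,0,0.038,-1]
    - [0.45,-1,0,0.038,-1]
    - [0.45,-1,0,0.038,-1]

```text
time_s: 15.25
eef_pos: [0.5342, 0.0537, 0.135]
orientation: [0.705, 0.71, -0.0, 0.003]
force: [-0.1, -0.6, -0.9]
gripper_width: 0.0383
gripper_force: 61.0
```

>>> drive_tool:
  plan:
    - [0.455,-0.935,-0.2,0,-1]
    - [0.455,-0.935,-0.2,0,-1]
    - [0.455,-0.935,-0.2,0,-1]
    - [0.455,-0.935,-0.2,0,-1]
    - [0.455,-0.935,-0.2,0,-1]
    - [0.455,-0.935,-0.2,0,-1]

```text
time_s: 15.75
eef_pos: [0.5771, -0.0306, 0.1139]
orientation: [0.701, 0.713, -0.0, -0.001]
force: [0.3, 0.2, -0.9]
gripper_width: 0.0385
gripper_force: 61.0
```

```bash
python3 - <<'E'
from h import *
np.set_printoptions(precision=1,suppress=True)
settle(4)
c=cam('wrist');s=env.read_state();x,y,z=s['eef_pos'];zt=z-.0056
g=cv2.cvtColor(c['img'],cv2.COLOR_BGR2GRAY)
print(g[180:202,281],g[340:366,281],g[340:366,262])
for off in (-.002,0,.002): print(off,w2px(c,[[x,y+off+.035,zt-.03],[x,y+off-.035,zt]])) 
h=cv2.cvtColor(c['img'],cv2.COLOR_BGR2HSV).astype(int);H,S,V=h[...,0],h[...,1],h[...,2]
print(rect(c,(H<18)&(S>80)&(V>70),.028))
cv2.imwrite('pics/w5.png',c['img'])
E
```

```text
TCP [[0.5771, -0.03, 0.1141], [0.5772, -0.0298, 0.1142], [0.5773, -0.0299, 0.1143], [0.5774, -0.0301, 0.1144]] mean [ 0.6 -0.   0.1] yaw [1.1 1.1 1.1 1.1] w 0.03823766232013507 F [ 0.3 -0.4 -0.8] t 15.95
[80 82 82 78 83 79 79 81 86 80 83 81 84 20 16 21 17 24 22 27 24 21] [ 39  43  42  47  46  44  41  46  44  45  47  45  44  43  44  42  45  44
  44  44  41  38 106 147 157 155] [ 44  49  46  46  48  47  41  45  45  47  46  45  45  44  49  46  43  43
  44  44  44  35 106 154 164 166]
-0.002 [[282.7 193.8]
 [279.7 366.6]]
0 [[282.8 189.6]
 [279.8 362.7]]
0.002 [[282.9 185.4]
 [279.9 358.9]]
[(array([614.2,  93.9]), array([23.4,  5.8]), 1.3), (array([528.8, -31.9]), array([64.9, 35. ]), -89.4), (array([578. ,  -3.6]), array([34. ,  9.9]), 1.1), (array([628.1, -30.3]), array([64.1, 35.1]), -88.9), (array([ 762.7, -132.9]), array([35.3, 31.6]), -76.0)]
```

View pics/w5.png

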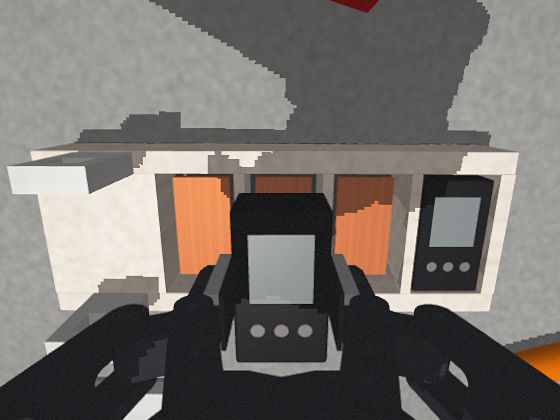

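The wrist view shows A flush in recess 1 at px (455,235) and B above recess 3. I'm lowering B.

>>> drive_tool:
  plan:
    - [0.006,-0.008,-0.2,0,-1]
    - [0.006,-0.008,-0.28,0,-1]
    - [0.006,-0.008,-0.34,0,-1]
    - [0.006,-0.008,-0.4,0,-1]
    - [0.006,-0.008,-0.44,0,-1]
    - [0.006,-0.008,-0.44,0,-1]
    - [0.006,-0.008,-0.44,0,-1]
    - [0.006,-0.008,-0.44,0,-1]

```text
time_s: 16.67
eef_pos: [0.5781, -0.0322, 0.0705]
orientation: [0.701, 0.713, 0.0, -0.0]
force: [-0.7, 2.1, -2.0]
gripper_width: 0.0385
gripper_force: 61.0
```

```bash
python3 -c "
from h import *
settle(2)"
```

```text
TCP [[0.5781, -0.0322, 0.0705], [0.5781, -0.0322, 0.0705]] mean [ 0.5781 -0.0322  0.0705] yaw [1.   1.01] w 0.03822903413268803 F [-1.   1.4 -2.2] t 16.7667
```

>>> drive_tool:
  plan:
    - [0,0.005,-0.03,0,-1]
    - [0,0.005,-0.055,0,-1]
    - [0,0.005,-0.055,0,-1]
    - [0,0.005,-0.055,0,-1]

```text
time_s: 17.1
eef_pos: [0.5784, -0.0321, 0.0648]
orientation: [0.701, 0.713, 0.0, 0.0]
force: [-0.1, 1.1, -1.0]
gripper_width: 0.0382
gripper_force: 61.0
```

>>> drive_tool:
  plan:
    - [0,0,0,0,0.5]
    - [0,0,0,0,0.5]
    - [0,0,0,0,0.5]
    - [0,0,0.5,0,0.5]
    - [0,0,0.5,0,-1]
    - [0,0,0.5,0,-1]
    - [0,0,0.5,0,-1]
    - [0,0,0.5,0,-1]
    - [0,0,0.5,0,-1]

```text
time_s: 17.85
eef_pos: [0.5773, -0.0321, 0.1138]
orientation: [0.701, 0.713, -0.001, -0.001]
force: [-0.3, 0.1, -0.6]
gripper_width: 0.003
gripper_force: 0.0
```

>>> drive_tool:
  plan:
    - [0,0,-0.3,0,-1]
    - [0,0,-0.38,0,-1]
    - [0,0,-0.42,0,-1]
    - [0,0,-0.45,0,-1]
    - [0,0,-0.48,0,-1]
    - [0,0,-0.5,0,-1]
    - [0,0,-0.5,0,-1]

```text
time_s: 18.43
eef_pos: [0.578, -0.0322, 0.0647]
orientation: [0.701, 0.713, -0.0, 0.0]
force: [-0.1, -0.3, 0.1]
gripper_width: -0.0001
gripper_force: 0.0
```

```bash
python3 -c "
from h import *
settle(2)"
```

```text
TCP [[0.5786, -0.0324, 0.065], [0.5788, -0.0325, 0.0651]] mean [ 0.5787 -0.0325  0.065 ] yaw [0.99 1.  ] w -0.0002659837848859903 F [ 0.5 -0.5  0.1] t 18.5333
```

Press the last 2 mm plus overtravel, then rise and inspect.

>>> drive_tool:
  plan:
    - [0,0,-0.01,0,-1]
    - [0,0,-0.02,0,-1]
    - [0,0,-0.03,0,-1]
    - [0,0,-0.04,0,-1]
    - [0,0,-0.045,0,-1]
    - [0,0,-0.045,0,-1]

```text
time_s: 19.03
eef_pos: [0.5792, -0.0325, 0.063]
orientation: [0.701, 0.713, 0.001, 0.0]
force: [-4.2, 0.8, 17.4]
gripper_width: -0.0003
gripper_force: 9.0
```

>>> drive_tool:
  plan:
    - [0,0,0.4,0,-1]
    - [0,0,1,0,-1]
    - [0,0,1,0,-1]
    - [0,0,1,0,-1]

```text
time_s: 19.37
eef_pos: [0.5818, -0.0329, 0.1654]
orientation: [0.701, 0.713, 0.004, 0.004]
force: [0.4, 0.1, -0.4]
gripper_width: -0.0003
gripper_force: 0.0
```

>>> drive_tool:
  plan:
    - [0,-0.6,1,0,1]
    - [0,-0.6,1,0,1]
    - [0,-0.6,1,0,1]
    - [0,-0.6,1,0,1]
    - [0,-0.6,1,0,1]

```text
time_s: 19.78
eef_pos: [0.5787, -0.0938, 0.2614]
orientation: [0.702, 0.712, 0.001, 0.001]
force: [0.5, -0.5, -0.8]
gripper_width: 0.0607
gripper_force: 0.0
```

```bash
python3 - <<'E'
from h import *
np.set_printoptions(precision=4,suppress=True)
settle(2)
c=cam('wrist');cv2.imwrite('pics/w6.png',c['img'])
for th,z in (('module1',.014),('recess1',.044),('seat',.044),('eyelets',.075),('nest',0)):
  for d in env.place_of(th,'wrist'): print(th,d['conf'],d['position'],px2w(c,d['position'],z)[0])
E
```

```text
TCP [[0.5779, -0.0919, 0.2596], [0.5774, -0.0909, 0.2586]] mean [ 0.5776 -0.0914  0.2591] yaw [0.97 1.05] w 0.07450826988878766 F [ 0.3 -0.1 -0.4] t 19.8833
module1 0.71 [283.6, 123.0] [ 0.5784 -0.035   0.014 ]
module1 0.59 [380.2, 122.9] [ 0.6762 -0.033   0.014 ]
recess1 0.73 [336.2, 117.9] [ 0.6269 -0.0283  0.044 ]
recess1 0.68 [231.5, 120.8] [ 0.5298 -0.0327  0.044 ]
eyelets 0.68 [164.2, 119.0] [ 0.4773 -0.0309  0.075 ]
```

View pics/w6.png

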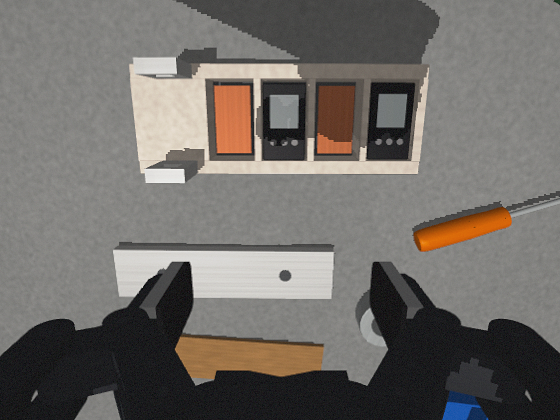

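Both modules sit flush, at px (284,120) and (390,120). Now I'll work out the nest centre and the lugs.

```bash
python3 - <<'E'
from h import *
np.set_printoptions(precision=4,suppress=True)
c=cam('wrist')
print('cam',-c['R'].T@c['t'])
a=c['img'][45:190,115:445]; cv2.imwrite('pics/w6c.png',cv2.resize(a,None,fx=2.4,fy=2.4,interpolation=cv2.INTER_CUBIC))
h=cv2.cvtColor(c['img'],cv2.COLOR_BGR2HSV).astype(int);H,S,V=h[...,0],h[...,1],h[...,2]
print('cu',rect(c,(H<18)&(S>80)&(V>70),.028)); 
# predicted nest model for hypotheses: centre along row
u=np.array([np.cos(.0167),np.sin(.0167)]);v=np.array([-u[1],u[0]])
r1=np.array([.6783,-.0302]);
for end in (.030,):
  for yy in (.05,-.05): print('edge +x at r1+',end,w2px(c,[[*(r1+u*end+v*yy),.044],[*(r1+u*(end-.27)+v*yy),.044]]))
E
```

```text
cam [ 0.5766 -0.0202  0.3823]
cu [(array([528.7, -32.1]), array([64.3, 35.4]), -89.1), (array([628.3, -30.8]), array([63.4, 35.3]), -88.9), (array([ 769.9, -139.9]), array([103.3,  27.8]), 18.3), (array([ 531.8, -309.2]), array([193.7,  60. ]), -3.6)]
edge +x at r1+ 0.03 [[428.5709  63.1147]
 [126.8408  62.7244]]
edge +x at r1+ 0.03 [[416.9395 173.5225]
 [138.6692 173.0632]]
```

View pics/w6c.png

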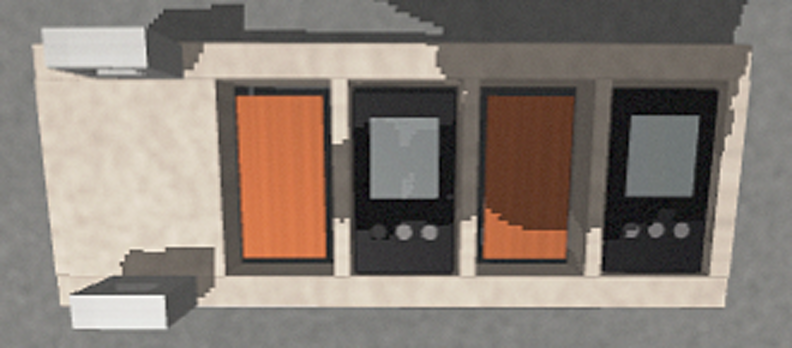

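>>> drive_tool:
  plan:
    - [-0.35,-1,-0.3,0.2,0.65]
    - [-0.35,-1,-0.3,0.2,0.65]
    - [-0.35,-1,-0.3,0.2,0.65]
    - [-0.35,-1,-0.3,0.2,0.65]
    - [-0.35,-1,-0.3,0.2,0.65]
    - [-0.35,-1,-0.3,0.2,0.65]

```text
time_s: 20.73
eef_pos: [0.5428, -0.1928, 0.2301]
orientation: [0.446, 0.895, 0.0, -0.0]
force: [0.4, -0.4, -0.4]
gripper_width: 0.0707
gripper_force: 0.0
```

>>> drive_tool:
  plan:
    - [-0.35,-1,-0.3,0.2,0.65]
    - [-0.35,-1,-0.3,0.2,0.65]
    - [-0.35,-1,-0.3,0.2,0.65]
    - [-0.35,-1,-0.3,0.2,0.65]
    - [-0.35,-1,-0.3,0.2,0.65]
    - [-0.35,-1,-0.3,0.2,0.65]

```text
time_s: 21.23
eef_pos: [0.5081, -0.2924, 0.2001]
orientation: [0.148, 0.989, 0.0, -0.0]
force: [0.0, -0.2, -0.4]
gripper_width: 0.0703
gripper_force: 0.0
```

>>> drive_tool:
  plan:
    - [0,-0.375,-0.5,0.074,0.65]
    - [0,-0.375,-0.5,0.074,0.65]
    - [0,-0.375,-0.5,0.074,0.65]
    - [0,-0.375,-0.5,0.074,0.65]
    - [0,-0.375,-0.5,0.074,0.65]

```text
time_s: 21.65
eef_pos: [0.5093, -0.3287, 0.1511]
orientation: [0.033, 0.999, 0.0, 0.001]
force: [-0.1, 0.1, 0.7]
gripper_width: 0.0703
gripper_force: 0.0
```

```bash
python3 - <<'E'
from h import *
np.set_printoptions(precision=4,suppress=True)
settle(4)
c=cam('wrist');cv2.imwrite('pics/w7.png',c['img'])
h=cv2.cvtColor(c['img'],cv2.COLOR_BGR2HSV).astype(int);H,S,V=h[...,0],h[...,1],h[...,2]
print('sheet',rect(c,(H<18)&(S>80)&(V>70),.006)); print(env.read_state()['joints'])
E
```

```text
TCP [[0.5096, -0.3287, 0.1516], [0.5096, -0.3287, 0.1517], [0.5095, -0.3288, 0.1517], [0.5093, -0.3289, 0.1515]] mean [ 0.5095 -0.3288  0.1516] yaw [86.27 86.31 86.33 86.34] w 0.07031187803799697 F [ 0.1 -0.2  0. ] t 21.85
sheet [(array([ 507. , -328.4]), array([248.2,  60.1]), -3.6), (array([ 732.9, -158.3]), array([22.6, 14.6]), 85.5)]
[ 0.1909  0.4393  0.4091  1.7616 -0.2058  0.9812  2.1871]
```

>>> drive_tool:
  plan:
    - [-0.02,0,-0.9,0,0.65]
    - [-0.02,0,-0.9,0,0.65]
    - [-0.02,0,-0.9,0,0.65]
    - [-0.02,0,-0.9,0,0.65]

```text
time_s: 22.23
eef_pos: [0.5042, -0.328, 0.058]
orientation: [0.032, 0.999, 0.002, -0.003]
force: [-0.3, -0.4, 0.6]
gripper_width: 0.0705
gripper_force: 0.0
```

>>> drive_tool:
  plan:
    - [0,0,-0.15,0,0.65]
    - [0,0,-0.25,0,0.65]
    - [0,0,-0.35,0,0.65]
    - [0,0,-0.35,0,0.65]
    - [0,0,-0.38,0,0.65]
    - [0,0,-0.38,0,0.65]

```text
time_s: 22.73
eef_pos: [0.5065, -0.3299, 0.0228]
orientation: [0.032, 0.999, -0.0, 0.0]
force: [-0.1, 0.2, 0.0]
gripper_width: 0.0706
gripper_force: 0.0
```

>>> drive_tool:
  plan:
    - [0,0,-0.03,0,0.65]
    - [0,0,-0.06,0,0.65]
    - [0,0,-0.06,0,0.65]

```text
time_s: 22.98
eef_pos: [0.506, -0.3295, 0.016]
orientation: [0.032, 0.999, 0.0, -0.0]
force: [0.5, 0.3, 0.2]
gripper_width: 0.0703
gripper_force: 0.0
```

>>> drive_tool:
  plan:
    - [0,0,-0.02,0,0.65]
    - [0,0,-0.03,0,0.65]
    - [0,0,-0.03,0,0.65]
    - [0,0,-0.03,0,0.65]

```text
time_s: 23.32
eef_pos: [0.5061, -0.3297, 0.0133]
orientation: [0.032, 0.999, 0.0, -0.0]
force: [0.1, -0.6, 0.2]
gripper_width: 0.0706
gripper_force: 0.0
```

>>> drive_tool:
  plan:
    - [0,0,-0.02,0,0.65]
    - [0,0,-0.02,0,0.65]
    - [0,0,-0.02,0,0.65]

```text
time_s: 23.57
eef_pos: [0.5062, -0.3297, 0.0113]
orientation: [0.032, 0.999, 0.0, -0.0]
force: [0.3, 0.2, 0.1]
gripper_width: 0.0704
gripper_force: 0.1
```

>>> drive_tool:
  plan:
    - [0,0,0.02,0,0.65]
    - [0,0,0.02,0,-1]
    - [0,0,0.02,0,-1]
    - [0,0,0.02,0,-1]
    - [0,0,0.02,0,-1]
    - [0,0,0.02,0,-1]
    - [0,0,0.02,0,-1]
  newtons: 60

```text
time_s: 24.15
eef_pos: [0.5067, -0.3303, 0.0147]
orientation: [0.032, 0.999, -0.0, 0.001]
force: [-1.6, 0.8, 7.5]
gripper_width: 0.0577
gripper_force: 68.0
```

>>> drive_tool:
  plan:
    - [0,0,0.2,0,-1]
    - [0,0,0.5,0,-1]
    - [0,0,0.8,0,-1]
    - [0,0,1,0,-1]
    - [0,0,1,0,-1]

```text
time_s: 24.57
eef_pos: [0.5088, -0.3317, 0.1182]
orientation: [0.032, 0.999, -0.002, 0.004]
force: [0.2, -0.3, -0.9]
gripper_width: 0.0578
gripper_force: 64.8
```

>>> drive_tool:
  plan:
    - [0.1,0.3,0.3,0.012,-1]
    - [0.22,0.6,0.5,0.0253,-1]
    - [0.22,0.98,0.5,0.0253,-1]
    - [0.22,0.98,0.5,0.0253,-1]
    - [0.22,0.98,0.5,0.0253,-1]

```text
time_s: 24.98
eef_pos: [0.5285, -0.228, 0.1625]
orientation: [-0.011, 1.0, 0.001, -0.001]
force: [-0.6, -0.0, -1.2]
gripper_width: 0.0581
gripper_force: 64.9
```

>>> drive_tool:
  plan:
    - [0.1,0.35,0,0,-1]
    - [0.22,0.7,0,0,-1]
    - [0.22,1,0,0,-1]
    - [0.22,1,0,0,-1]
    - [0.22,1,0,0,-1]

```text
time_s: 25.4
eef_pos: [0.5496, -0.1304, 0.1621]
orientation: [-0.009, 1.0, 0.0, -0.001]
force: [0.8, 0.2, -0.6]
gripper_width: 0.0577
gripper_force: 64.9
```

>>> drive_tool:
  plan:
    - [0.1,0.35,0,0,-1]
    - [0.22,0.7,0,0,-1]
    - [0.22,0.9,0,0,-1]
    - [0.22,1,0,0,-1]
    - [0.22,1,0,0,-1]
    - [0.22,1,0,0,-1]
    - [0.22,1,0,0,-1]

```text
time_s: 25.98
eef_pos: [0.5716, -0.0353, 0.1632]
orientation: [-0.005, 1.0, -0.001, -0.0]
force: [0.2, -0.6, -1.0]
gripper_width: 0.0577
gripper_force: 64.9
```

```bash
python3 - <<'E'
from h import *
np.set_printoptions(precision=4,suppress=True)
p=settle(4)
c=cam('wrist');cv2.imwrite('pics/w8.png',c['img'])
h=cv2.cvtColor(c['img'],cv2.COLOR_BGR2HSV).astype(int);H,S,V=h[...,0],h[...,1],h[...,2]
print('sheet',rect(c,(H<18)&(S>60)&(V>60),p[2]-.0085))
E
```

```text
TCP [[0.5717, -0.0351, 0.1633], [0.5718, -0.0346, 0.1634], [0.5719, -0.0341, 0.1634], [0.572, -0.0335, 0.1634]] mean [ 0.5718 -0.0343  0.1634] yaw [-89.39 -89.36 -89.32 -89.28] w 0.05777774087620607 F [ 0.6  0.3 -1.6] t 26.1833
sheet [(array([542.7, -32.8]), array([150.7,  59.9]), 0.8), (array([549.8,  43.9]), array([36.5, 28.3]), -15.7), (array([628.4, -96.2]), array([15.3,  5.3]), 2.1)]
```

View pics/w8.png

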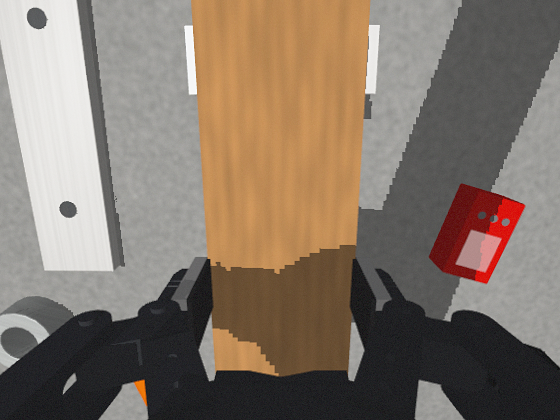

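The sheet is centred between the lugs, with the lug tops showing either side at rows 25–95. I'm lowering it.

>>> drive_tool:
  plan:
    - [0,0,-0.2,0,-1]
    - [0,0,-0.4,0,-1]
    - [0,0,-0.5,0,-1]
    - [0,0,-0.6,0,-1]
    - [0,0,-0.6,0,-1]
    - [0,0,-0.6,0,-1]

```text
time_s: 26.73
eef_pos: [0.5722, -0.0319, 0.1033]
orientation: [-0.007, 1.0, -0.0, -0.0]
force: [-0.7, -0.3, 0.1]
gripper_width: 0.0577
gripper_force: 64.9
```

```bash
python3 -c "
from h import *
settle(3)"
```

```text
TCP [[0.5728, -0.0319, 0.1039], [0.573, -0.0318, 0.1043], [0.5731, -0.0318, 0.1044]] mean [ 0.573  -0.0318  0.1042] yaw [-89.13 -89.13 -89.13] w 0.05737644013604368 F [ 0.9  0.3 -1.4] t 26.8833
```

>>> drive_tool:
  plan:
    - [0,0,-0.1,0,-1]
    - [0,0,-0.2,0,-1]
    - [0,0,-0.3,0,-1]
    - [0,0,-0.36,0,-1]
    - [0,0,-0.4,0,-1]
    - [0,0,-0.43,0,-1]
    - [0,0,-0.44,0,-1]
    - [0,0,-0.44,0,-1]
    - [0,0,-0.44,0,-1]

```text
time_s: 27.63
eef_pos: [0.5725, -0.0318, 0.0596]
orientation: [-0.008, 1.0, 0.0, 0.0]
force: [-0.3, -0.0, -1.9]
gripper_width: 0.0577
gripper_force: 64.9
```

```bash
python3 -c "
from h import *
settle(2)"
```

```text
TCP [[0.5726, -0.0317, 0.0597], [0.5725, -0.0317, 0.0597]] mean [ 0.5726 -0.0317  0.0597] yaw [-89.13 -89.13] w 0.05764446801197807 F [-0.2  0.6  0.3] t 27.7333
```

>>> drive_tool:
  plan:
    - [0,0,-0.005,0,-1]
    - [0,0,-0.005,0,0.65]
    - [0,0,-0.005,0,0.65]
    - [0,0,-0.005,0,0.65]
    - [0,0,0.3,0,0.65]
    - [0,0,0.7,0,0.65]
    - [0,0,1,0,0.65]
    - [0,0,1,0,0.65]

```text
time_s: 28.4
eef_pos: [0.5768, -0.0322, 0.1661]
orientation: [-0.007, 1.0, 0.0, 0.006]
force: [1.5, -0.4, -0.4]
gripper_width: 0.0703
gripper_force: 0.0
```

>>> drive_tool:
  plan:
    - [-0.3,-0.87,0.2,0,0.65]
    - [-0.3,-0.87,0.2,0,0.65]
    - [-0.3,-0.87,0.2,0,0.65]
    - [-0.3,-0.87,0.2,0,0.65]

```text
time_s: 28.73
eef_pos: [0.5408, -0.1241, 0.1803]
orientation: [-0.003, 1.0, -0.001, 0.001]
force: [0.3, 0.5, -0.1]
gripper_width: 0.0704
gripper_force: 0.0
```

>>> drive_tool:
  plan:
    - [-0.29,-0.87,0,0,0.65]
    - [-0.29,-0.87,0,0,0.65]
    - [-0.29,-0.87,0,0,0.65]
    - [-0.29,-0.87,0,0,0.65]
    - [-0.29,-0.87,0,0,0.65]

```text
time_s: 29.15
eef_pos: [0.5133, -0.2051, 0.1789]
orientation: [-0.007, 1.0, 0.001, -0.0]
force: [0.2, 0.4, -0.8]
gripper_width: 0.0706
gripper_force: 0.0
```

```bash
python3 - <<'E'
from h import *
np.set_printoptions(precision=4,suppress=True)
p=settle(4)
for n in ('wrist','top'):
  c=cam(n);cv2.imwrite(f'pics/{n}9.png',c['img'])
  h=cv2.cvtColor(c['img'],cv2.COLOR_BGR2HSV).astype(int);H,S,V=h[...,0],h[...,1],h[...,2]
  print('plate',n,[r for r in rect(c,(V>170)&(S<40),.014) if r[1][0]>100])
  print('sheet',n,[r for r in rect(c,(H<18)&(S>60)&(V>60),.05)if r[1][0]>90])
E
```

```text
TCP [[0.5138, -0.2039, 0.1789], [0.514, -0.2035, 0.1789], [0.5141, -0.2034, 0.179], [0.514, -0.2036, 0.1791]] mean [ 0.514  -0.2036  0.179 ] yaw [-89.04 -88.96 -88.93 -88.94] w 0.07073309272724577 F [0.6 0.7 1. ] t 29.35
plate wrist [(array([ 512.9, -205.7]), array([248.5,  59.4]), 0.5), (array([581.4,  35.6]), array([136.5,  14.7]), 1.0)]
sheet wrist [(array([531.9, -37.4]), array([167.2,  71.9]), 1.1)]
plate top [(array([610. , -31.2]), array([210.9, 100.2]), 0.3), (array([ 549.9, -476.4]), array([119. ,   4.3]), -14.4)]
sheet top [(array([859.1, 501. ]), array([165.8, 118.9]), -38.6), (array([ 767.5, -142.9]), array([100.4,  26.8]), 18.2), (array([573.9, -32.1]), array([249.1,  65.3]), 1.2), (array([230.7, 399.1]), array([134.6, 104.5]), 1.8)]
```

View pics/wrist9.png

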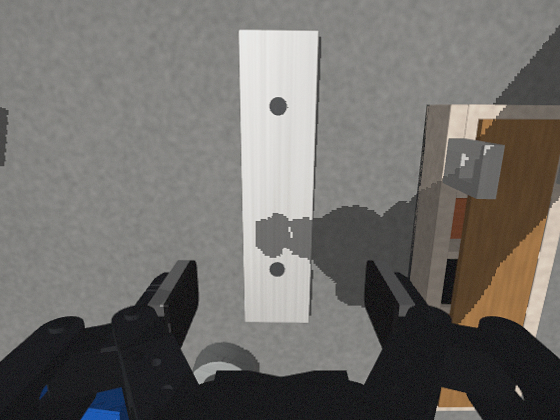

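The sheet lies straight on the nest at (0.574, -0.032). The plate is at (0.513, -0.206), so I'll pick it up next.

>>> drive_tool:
  plan:
    - [-0.01,-0.02,-0.9,-0.002,0.65]
    - [-0.01,-0.02,-0.9,-0.002,0.65]
    - [-0.01,-0.02,-0.9,-0.002,0.65]
    - [-0.01,-0.02,-0.9,-0.002,0.65]
  newtons: 80

```text
time_s: 29.78
eef_pos: [0.51, -0.2063, 0.0869]
orientation: [-0.005, 1.0, 0.001, -0.003]
force: [-0.5, -0.4, 0.3]
gripper_width: 0.0707
gripper_force: 0.0
```

>>> drive_tool:
  plan:
    - [0,0,-0.3,0,0.65]
    - [0,0,-0.5,0,0.65]
    - [0,0,-0.6,0,0.65]
    - [0,0,-0.7,0,0.65]
    - [0,0,-0.71,0,0.65]
    - [0,0,-0.71,0,0.65]
    - [0,0,-0.71,0,0.65]

```text
time_s: 30.37
eef_pos: [0.5133, -0.2081, 0.0197]
orientation: [-0.004, 1.0, -0.0, 0.001]
force: [0.3, 0.1, -0.1]
gripper_width: 0.0702
gripper_force: 0.0
```

```bash
python3 -c "
from h import *
settle(2)"
```

```text
TCP [[0.5132, -0.2081, 0.0196], [0.5131, -0.2081, 0.0196]] mean [ 0.5132 -0.2081  0.0196] yaw [-89.49 -89.49] w 0.07044208738518784 F [-0.9 -0.3 -0.3] t 30.4667
```

>>> drive_tool:
  plan:
    - [0,0.02,-0.025,0,0.65]
    - [0,0.02,-0.025,0,0.65]
    - [0,0.02,-0.025,0,-1]
    - [0,0.02,-0.025,0,-1]
    - [0,0.02,-0.025,0,-1]
    - [0,0.02,-0.025,0,-1]
    - [0,0.02,-0.025,0,-1]
    - [0,0.02,-0.025,0,-1]
  newtons: 80

```text
time_s: 31.13
eef_pos: [0.5124, -0.206, 0.0167]
orientation: [-0.005, 1.0, 0.0, 0.0]
force: [-1.1, 0.5, 6.7]
gripper_width: 0.058
gripper_force: 85.9
```

>>> drive_tool:
  plan:
    - [0,0,0.2,0,-1]
    - [0,0,0.4,0,-1]
    - [0,0,0.6,0,-1]
    - [0,0,0.8,0,-1]
    - [0,0,1,0,-1]
    - [0,0,1,0,-1]
    - [0,0,1,0,-1]

```text
time_s: 31.72
eef_pos: [0.5123, -0.2056, 0.1159]
orientation: [-0.005, 1.0, 0.0, 0.001]
force: [-0.2, -0.1, -4.2]
gripper_width: 0.0576
gripper_force: 88.9
```

```bash
python3 -c "
from h import *
settle(3)"
```

```text
TCP [[0.5113, -0.2052, 0.1147], [0.5108, -0.205, 0.1141], [0.5107, -0.205, 0.1139]] mean [ 0.5109 -0.2051  0.1143] yaw [-89.48 -89.48 -89.48] w 0.05777798718998991 F [-0.   0.2 -3. ] t 31.8667
```

>>> drive_tool:
  plan:
    - [0,0,0.3,0,-1]
    - [0,0,0.5,0,-1]
    - [0.15,0.3,0.5,0.002,-1]
    - [0.3,0.6,0.5,0.002,-1]
    - [0.31,0.86,0.5,0.002,-1]
    - [0.31,0.86,0.5,0.002,-1]

```text
time_s: 32.37
eef_pos: [0.5438, -0.1111, 0.1638]
orientation: [-0.012, 1.0, 0.003, -0.002]
force: [-0.1, 0.8, -5.1]
gripper_width: 0.0579
gripper_force: 88.7
```

>>> drive_tool:
  plan:
    - [0.15,0.3,0,0,-1]
    - [0.25,0.6,0,0,-1]
    - [0.31,0.8,0,0,-1]
    - [0.31,0.87,0,0,-1]
    - [0.31,0.87,0,0,-1]
    - [0.31,0.87,0,0,-1]
    - [0.31,0.87,0,0,-1]
    - [0.31,0.87,0,0,-1]

```text
time_s: 33.03
eef_pos: [0.5735, -0.035, 0.1655]
orientation: [-0.006, 1.0, -0.0, -0.0]
force: [0.0, -0.2, -3.3]
gripper_width: 0.0574
gripper_force: 88.8
```

```bash
python3 - <<'E'
from h import *
np.set_printoptions(precision=4,suppress=True)
p=settle(4)
c=cam('wrist');cv2.imwrite('pics/w10.png',c['img'])
h=cv2.cvtColor(c['img'],cv2.COLOR_BGR2HSV).astype(int);H,S,V=h[...,0],h[...,1],h[...,2]
for t in (120,170,200):print('plate',[r for r in rect(c,(V>t)&(S<40),p[2]-.0027) if r[1][0]>40])
E
```

```text
TCP [[0.5737, -0.0347, 0.1657], [0.5738, -0.0343, 0.1658], [0.5739, -0.0339, 0.1659], [0.574, -0.0336, 0.1659]] mean [ 0.5739 -0.0341  0.1658] yaw [-89.29 -89.27 -89.24 -89.21] w 0.05777361121685127 F [ 0.6 -0.4 -4.3] t 33.2333
plate [(array([529.5, -61.5]), array([172.4, 117.1]), -89.4), (array([550.7,  49.9]), array([129. ,  47.3]), 13.2)]
plate [(array([519.2, -34. ]), array([96.6, 60.1]), 0.9)]
plate [(array([519.2, -33.4]), array([96.6, 58.2]), 0.8)]
```

>>> drive_tool:
  plan:
    - [0,0,-0.2,0,-1]
    - [0,0,-0.4,0,-1]
    - [0,0,-0.5,0,-1]
    - [0,0,-0.6,0,-1]
    - [0,0,-0.6,0,-1]
    - [0,0,-0.6,0,-1]
    - [0,0,-0.6,0,-1]

```text
time_s: 33.87
eef_pos: [0.5751, -0.0328, 0.1068]
orientation: [-0.008, 1.0, 0.0, 0.001]
force: [0.4, -0.2, -3.8]
gripper_width: 0.0576
gripper_force: 88.6
```

>>> drive_tool:
  plan:
    - [0,0,-0.1,0,-1]
    - [0,0,-0.18,0,-1]
    - [0,0,-0.25,0,-1]
    - [0,0,-0.3,0,-1]
    - [0,0,-0.34,0,-1]
    - [0,0,-0.34,0,-1]
    - [0,0,-0.34,0,-1]
    - [0,0,-0.34,0,-1]

```text
time_s: 34.53
eef_pos: [0.5745, -0.0327, 0.0721]
orientation: [-0.008, 1.0, 0.0, 0.0]
force: [-0.0, -0.5, -3.3]
gripper_width: 0.0581
gripper_force: 88.8
```

```bash
python3 -c "
from h import *
settle(3)"
```

```text
TCP [[0.5746, -0.0327, 0.0722], [0.5746, -0.0327, 0.0722], [0.5745, -0.0327, 0.0722]] mean [ 0.5745 -0.0327  0.0722] yaw [-89.13 -89.13 -89.13] w 0.05791681785825117 F [-0.2 -0.7 -4.4] t 34.6833
```

Lower 5 mm more to contact, then release and rise.

>>> drive_tool:
  plan:
    - [0,0,-0.02,0,-1]
    - [0,0,-0.04,0,-1]
    - [0,0,-0.053,0,-1]
    - [0,0,-0.053,0,-1]
    - [0,0,-0.053,0,-1]

```text
time_s: 35.1
eef_pos: [0.5742, -0.0326, 0.0668]
orientation: [-0.008, 1.0, 0.0, -0.0]
force: [-2.3, 0.1, 0.5]
gripper_width: 0.058
gripper_force: 89.1
```

>>> drive_tool:
  plan:
    - [0,0,0,0,0.6]
    - [0,0,0,0,0.6]
    - [0,0,0,0,0.6]
    - [0,0,0,0,0.6]
    - [0,0,0.3,0,0.6]
    - [0,0,0.6,0,0.6]
    - [0,0,1,0,0.6]
    - [0,0,1,0,0.6]

```text
time_s: 35.77
eef_pos: [0.5794, -0.0333, 0.1742]
orientation: [-0.007, 1.0, 0.0, 0.007]
force: [3.1, -0.6, 1.0]
gripper_width: 0.0686
gripper_force: 0.0
```

>>> drive_tool:
  plan:
    - [-0.3,-1,0.6,0,0]
    - [-0.3,-1,0.6,0,0]
    - [-0.3,-1,0.6,0,0]
    - [-0.3,-1,0.6,0,0]

```text
time_s: 36.1
eef_pos: [0.5438, -0.1424, 0.2312]
orientation: [-0.002, 1.0, -0.003, 0.004]
force: [0.3, -1.3, 0.4]
gripper_width: 0.0429
gripper_force: 0.0
```

>>> drive_tool:
  plan:
    - [-0.4,-1,0,-0.04,0]
    - [-0.4,-1,0,-0.04,0]
    - [-0.4,-1,0,-0.04,0]
    - [-0.4,-1,0,-0.04,0]

```text
time_s: 36.43
eef_pos: [0.5008, -0.2399, 0.2271]
orientation: [0.061, 0.998, -0.002, 0.0]
force: [-0.5, -0.8, 0.4]
gripper_width: 0.0427
gripper_force: 0.0
```

>>> drive_tool:
  plan:
    - [-0.1,-1,-0.1,-0.05,0]
    - [-0.1,-1,-0.1,-0.05,0]
    - [-0.1,-1,-0.1,-0.05,0]
    - [-0.1,-1,-0.1,-0.05,0]

```text
time_s: 36.77
eef_pos: [0.4921, -0.3381, 0.2163]
orientation: [0.137, 0.991, -0.002, -0.0]
force: [-0.3, 0.3, 0.5]
gripper_width: 0.0429
gripper_force: 0.0
```

```bash
python3 - <<'E'
from h import *
np.set_printoptions(precision=4,suppress=True)
p=settle(4)
for n in ('top','wrist'):
  c=cam(n);cv2.imwrite(f'pics/{n}11.png',c['img'])
  h=cv2.cvtColor(c['img'],cv2.COLOR_BGR2HSV).astype(int);H,S,V=h[...,0],h[...,1],h[...,2]
  for t in (170,200,220): print('plate',n,[r for r in rect(c,(V>t)&(S<30),.064) if r[1][0]>100])
  print('handle',n,[r for r in rect(c,(V<50),.026) if r[1][0]<70])
  for th,z in (('pin',0),('pin_tip',.013),('eyelets',.075)):
   for d in env.place_of(th,n): print(th,d['conf'],d['position'],px2w(c,d['position'],z)[0])
a=cv2.imread('pics/wrist11.png');b=cv2.imread('pics/top11.png')[150:290,220:480]
b=cv2.resize(b,(400,215)); o=np.zeros((420,800,3),np.uint8);o[:300,:400]=cv2.resize(a,(400,300));o[:215,400:]=b
cv2.imwrite('pics/c11.png',o); print(env.read_state()['joints'])
E
```

```text
TCP [[0.4933, -0.3349, 0.2162], [0.4943, -0.3326, 0.2161], [0.4949, -0.3313, 0.2162], [0.4952, -0.3308, 0.2163]] mean [ 0.4945 -0.3324  0.2162] yaw [74.42 74.61 74.74 74.81] w 0.042525433605649525 F [ 0.2  0.2 -0. ] t 36.9667
plate top [(array([577.6, -34.3]), array([254.9,  64.5]), 0.9), (array([605.9, -72.8]), array([201.9,  24.4]), 6.7), (array([587.4,  10.6]), array([171. ,  11.2]), 1.0)]
plate top [(array([576.3, -33. ]), array([252.4,  61.2]), 0.8), (array([603.4, -74.6]), array([198.1,  12.3]), 1.5), (array([587.4,  10.6]), array([171. ,  11.2]), 1.0)]
plate top [(array([603.4, -74.3]), array([198.1,  11.7]), 1.5), (array([570.1, -33.4]), array([235.4,  59.9]), 0.2), (array([587.4,  10.6]), array([171. ,  11.2]), 1.0)]
handle top []
eyelets 0.64 [273.7, 254.1] [ 0.4871 -0.034   0.075 ]
plate wrist []
plate wrist []
plate wrist []
handle wrist [(array([ 465.4, -448.9]), array([51.6, 30.8]), -14.0), (array([ 579., -646.]), array([58.3, 22.9]), -28.2)]
pin 0.6 [152.8, 187.0] [ 0.4673 -0.4532  0.    ]
[ 0.1184  0.3667  0.5166  1.7228 -0.1999  1.1044  2.0008]
```

View pics/c11.png

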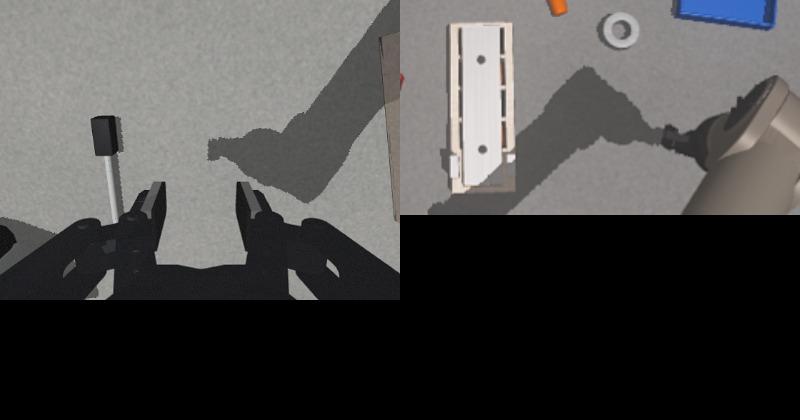

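The plate lies squarely on the sheet between the lugs. The pin handle is at wrist-inset px (104,137) with its rod pointing toward +x. I'm moving above the handle.

>>> drive_tool:
  plan:
    - [-0.29,-1,-0.3,0,0]
    - [-0.29,-1,-0.3,0,0]
    - [-0.29,-1,-0.3,0,0]
    - [-0.29,-1,-0.3,0,0]

```text
time_s: 37.7
eef_pos: [0.4601, -0.4387, 0.1853]
orientation: [0.138, 0.99, -0.002, -0.002]
force: [-0.9, 0.2, -0.8]
gripper_width: 0.0427
gripper_force: 0.0
```

>>> drive_tool:
  plan:
    - [0,-0.2,-0.2,0,0]
    - [0,-0.2,-0.2,0,0]
    - [0,-0.2,-0.2,0,0]
    - [0,-0.2,-0.2,0,0]

```text
time_s: 38.03
eef_pos: [0.4657, -0.4517, 0.1668]
orientation: [0.133, 0.991, 0.0, 0.0]
force: [1.0, 0.3, -0.7]
gripper_width: 0.0425
gripper_force: 0.0
```

```bash
python3 - <<'E'
from h import *
np.set_printoptions(precision=4,suppress=True)
p=settle(4)
c=cam('wrist');cv2.imwrite('pics/w12.png',c['img'])
h=cv2.cvtColor(c['img'],cv2.COLOR_BGR2HSV).astype(int);H,S,V=h[...,0],h[...,1],h[...,2]
print('cam',-c['R'].T@c['t'])
for t in (35,50,65): print('handle',[r for r in rect(c,(V<t),.026) if r[1][0]<90])
print('rod',[r for r in rect(c,(V>175)&(S<40),.018) ])
for th,z in (('pin',0),('pin_tip',.013)):
   for d in env.place_of(th,'wrist'): print(th,d['conf'],d['position'],px2w(c,d['position'],z)[0])
E
```

```text
TCP [[0.4661, -0.4517, 0.1673], [0.4662, -0.4517, 0.1675], [0.4662, -0.4518, 0.1675], [0.4661, -0.4519, 0.1675]] mean [ 0.4661 -0.4518  0.1674] yaw [74.75 74.76 74.76 74.76] w 0.04226602729001229 F [-0.6  0.1 -0.2] t 38.2333
cam [ 0.3981 -0.4324  0.2903]
handle [(array([ 440.7, -447.8]), array([21.1,  3.8]), 74.7), (array([ 478.9, -455.6]), array([22.2, 18.2]), -14.8), (array([ 515.4, -541.2]), array([42.5,  7.5]), -49.8), (array([ 529.3, -564.1]), array([12.4, 10.5]), -14.4), (array([ 524.4, -608.4]), array([31.4, 10.7]), 75.0), (array([ 570. , -576.7]), array([19.2, 11.3]), 3.1), (array([ 581.5, -590.2]), array([24.5, 15. ]), -57.9)]
handle [(array([ 464.1, -453.5]), array([52.2, 22.9]), -14.2)]
handle [(array([ 464.1, -453.5]), array([52. , 23.3]), -14.8)]
rod [(array([ 553.3, -477. ]), array([111.4,   6.5]), -14.1), (array([ 688.6, -252.1]), array([19.5, 12.9]), 87.8)]
pin 0.71 [274.2, 191.4] [ 0.4633 -0.4559  0.    ]
pin_tip 0.87 [279.2, 351.9] [ 0.6088 -0.4914  0.013 ]
```

View pics/w12.png

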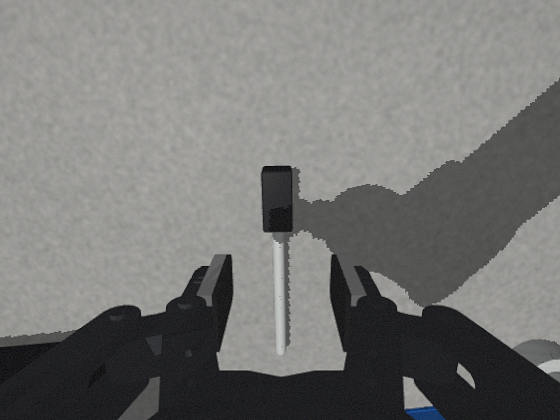

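>>> drive_tool:
  plan:
    - [-0.01,-0.02,-0.8,0.004,0]
    - [-0.01,-0.02,-0.8,0.004,0]
    - [-0.01,-0.02,-0.8,0.004,0]
    - [-0.01,-0.02,-0.8,0.004,0]
  newtons: 100

```text
time_s: 38.72
eef_pos: [0.4631, -0.4534, 0.0851]
orientation: [0.127, 0.992, 0.001, -0.002]
force: [-0.7, -1.0, 1.6]
gripper_width: 0.0428
gripper_force: 0.0
```

>>> drive_tool:
  plan:
    - [0,0,-0.3,0,0]
    - [0,0,-0.5,0,0]
    - [0,0,-0.6,0,0]
    - [0,0,-0.65,0,0]
    - [0,0,-0.65,0,0]
    - [0,0,-0.65,0,0]

```text
time_s: 39.22
eef_pos: [0.4651, -0.4557, 0.0234]
orientation: [0.127, 0.992, -0.001, 0.001]
force: [1.0, -0.4, -0.6]
gripper_width: 0.0427
gripper_force: 0.0
```

```bash
python3 -c "
from h import *
settle(3)"
```

```text
TCP [[0.4652, -0.4558, 0.0235], [0.4651, -0.4557, 0.0234], [0.465, -0.4556, 0.0232]] mean [ 0.4651 -0.4557  0.0234] yaw [75.39 75.39 75.39] w 0.04291261094924435 F [0.2 0.4 0.5] t 39.3667
```

>>> drive_tool:
  plan:
    - [0,0.015,-0.03,0,0]
    - [0,0.015,-0.03,0,0]
    - [0,0.015,-0.03,0,-1]
    - [0,0.015,-0.03,0,-1]
    - [0,0.015,-0.03,0,-1]
    - [0,0.015,-0.03,0,-1]
    - [0,0.015,-0.03,0,-1]
  newtons: 100

```text
time_s: 39.95
eef_pos: [0.4644, -0.4537, 0.0194]
orientation: [0.127, 0.992, -0.0, 0.0]
force: [-0.7, 0.6, 5.9]
gripper_width: 0.0223
gripper_force: 99.5
```

>>> drive_tool:
  plan:
    - [0,0,0.2,0,-1]
    - [0,0,0.6,0,-1]
    - [0,0,1,0,-1]
    - [0,0,1,0,-1]

```text
time_s: 40.28
eef_pos: [0.4673, -0.4574, 0.1264]
orientation: [0.127, 0.992, -0.004, 0.006]
force: [0.8, -1.2, 0.4]
gripper_width: 0.0221
gripper_force: 98.0
```

```bash
python3 -c "
from h import *
settle(3)"
```

```text
TCP [[0.4662, -0.4559, 0.1231], [0.4649, -0.454, 0.1202], [0.464, -0.4527, 0.1182]] mean [ 0.465  -0.4542  0.1205] yaw [75.38 75.4  75.4 ] w 0.022337714911933728 F [-0.3  0.2 -1.5] t 40.4333
```

>>> drive_tool:
  plan:
    - [0,0.3,0.4,-0.05,-1]
    - [0.02,0.83,0.8,-0.1035,-1]
    - [0.02,0.83,0.8,-0.1035,-1]
    - [0.02,0.83,0.8,-0.1035,-1]

```text
time_s: 40.77
eef_pos: [0.4691, -0.3646, 0.1997]
orientation: [0.284, 0.959, 0.002, 0.001]
force: [1.1, 0.5, -1.5]
gripper_width: 0.022
gripper_force: 98.5
```

>>> drive_tool:
  plan:
    - [0.02,0.83,0,-0.1035,-1]
    - [0.02,0.83,0,-0.1035,-1]
    - [0.02,0.83,0,-0.1035,-1]

```text
time_s: 41.02
eef_pos: [0.4682, -0.2788, 0.1953]
orientation: [0.436, 0.9, 0.003, -0.004]
force: [1.0, 1.1, -1.9]
gripper_width: 0.0223
gripper_force: 98.3
```

>>> drive_tool:
  plan:
    - [0.02,0.83,0,-0.1035,-1]
    - [0.02,0.83,0,-0.1035,-1]
    - [0.02,0.83,0,-0.1035,-1]

```text
time_s: 41.27
eef_pos: [0.4694, -0.1979, 0.1957]
orientation: [0.577, 0.817, 0.0, -0.004]
force: [0.5, 0.7, -1.9]
gripper_width: 0.0222
gripper_force: 98.3
```

>>> drive_tool:
  plan:
    - [0.02,0.84,0,-0.1035,-1]
    - [0.02,0.84,0,-0.1035,-1]
    - [0.02,0.84,0,-0.1035,-1]
    - [0.02,0.84,0,-0.1035,-1]
    - [0.02,0.84,0,-0.1035,-1]

```text
time_s: 41.68
eef_pos: [0.4713, -0.1193, 0.1969]
orientation: [0.7, 0.714, -0.001, -0.001]
force: [0.4, -0.6, -1.1]
gripper_width: 0.0222
gripper_force: 98.3
```

```bash
python3 - <<'E'
from h import *
np.set_printoptions(precision=4,suppress=True)
p=settle(4)
c=cam('wrist');cv2.imwrite('pics/w13.png',c['img'])
h=cv2.cvtColor(c['img'],cv2.COLOR_BGR2HSV).astype(int);H,S,V=h[...,0],h[...,1],h[...,2]
print('cam',-c['R'].T@c['t'])
for t in (150,190,215): print('white at .092',[r for r in rect(c,(V>t)&(S<40),.092) if 14<r[1][0]<60])
for d in env.place_of('eyelets','wrist'): print(d['conf'],d['position'],px2w(c,d['position'],.075)[0])
o=c['img'].copy()
# predicted lug top corners
n=np.array([.5733,-.0317]);u=np.array([np.cos(.0167),np.sin(.0167)]);v=np.array([-u[1],u[0]])
for sy in(-1,1):
  q=np.array([[*(n+u*(-.097+sx*.0165)+v*sy*yy),.092] for sx,yy in ((-1,.037),(1,.037),(1,.049),(-1,.049))])
  pp=w2px(c,q); print(pp); cv2.polylines(o,[np.round(pp*8).astype(np.int32)],True,(0,0,255),1,cv2.LINE_AA,3)
cv2.imwrite('pics/w13o.png',o); print(env.read_state()['joints'])
E
```

```text
TCP [[0.4713, -0.1207, 0.1973], [0.4714, -0.1214, 0.1977], [0.4715, -0.1217, 0.1979], [0.4717, -0.1218, 0.1981]] mean [ 0.4715 -0.1214  0.1978] yaw [0.99 0.88 0.81 0.77] w 0.022047214559640784 F [-0.3 -0.3 -1.4] t 41.8833
cam [ 0.4707 -0.0505  0.321 ]
white at .092 [(array([467.1, -38.1]), array([46. , 29.1]), -89.3), (array([ 492.2, -238. ]), array([23.5, 20.3]), -87.5), (array([ 461.7, -241. ]), array([39.1, 19.1]), -11.6), (array([ 271. , -241.2]), array([14.4,  6.7]), 49.8), (array([ 354.8, -248.4]), array([29. ,  7.1]), 41.0), (array([ 591.5, -245.2]), array([29.,  7.]), -40.2), (array([ 254., -258.]), array([28.3, 17.1]), 34.4), (array([ 375.7, -284.4]), array([40.9,  4.4]), 47.8), (array([ 571.7, -281.7]), array([40.9,  4.3]), -46.1)]
white at .092 [(array([607.1,   0.6]), array([56.8, 12.7]), 0.2), (array([467.1, -38.1]), array([46. , 29.1]), -89.3), (array([ 650.4, -211.3]), array([44.7, 41.9]), -32.4)]
white at .092 [(array([607.4,   0.3]), array([55.9, 12.4]), 1.4), (array([467.2, -38.1]), array([46. , 28.8]), -89.3)]
[[264.6722 139.1374]
 [316.3683 138.9632]
 [315.931  157.7576]
 [264.9699 157.9284]]
[[262.675   10.6176]
 [319.273   10.4218]
 [319.7781 -12.6487]
 [262.3239 -12.4496]]
[-0.5218  0.2089  0.782   1.9929 -0.1731  1.0063  0.356 ]
```

View pics/w13o.png

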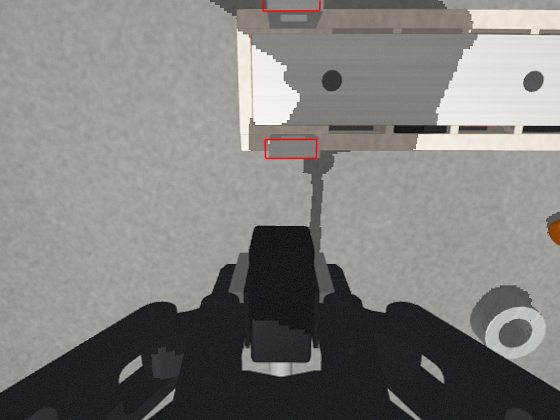

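The predicted lug outline (red) lies on the near lug at px (267–318, 139–158). I'll refine its edges numerically.

```bash
python3 - <<'E'
import cv2,numpy as np
a=cv2.imread('pics/w13.png').astype(int).sum(2)//3
print('cols258-275',a[144:154,258:276].mean(0).round().astype(int)); print('cols308-325',a[144:150,308:326].mean(0).round().astype(int))
print('rows130-165',a[130:166,275:300].mean(1).round().astype(int))
E
```

```text
cols258-275 [138 138 138 140 139 140 139 138 138 140 136 127 126 126 126 126 127 126]
cols308-325 [126 125 126 126 126 126 126 126 126 126 125 125 124 126 126 128 129 130]
rows130-165 [130 129 129 130 104 106 119 124 109 117 130 128 127 127 128 128 128 126
 127 126 126 126 129 130 129 129 128 129 151 156 157 158 158 156 155 154]
```

```bash
python3 - <<'E'
import cv2,numpy as np
b=cv2.imread('pics/w13.png').astype(int); a=b.sum(2)//3; s=b.max(2)-b.min(2)
for r in (140,144,148,152,154,156,157): print(r,'L',a[r,262:274],'sat',s[r,262:274]);print('   R',a[r,308:330],'sat',s[r,308:330])
# wrist picture w6 lug tops: bright extents
a=cv2.imread('pics/w6.png').astype(int).min(2)
for r in (60,65,70): print(r,''.join('#' if v>200 else '.' for v in a[r,120:200]))
for r in (170,174,178): print(r,''.join('#' if v>200 else '.' for v in a[r,130:210]))
E
```

```text
140 L [128 130 126 127 125 118 203 209 123 128 130 131] sat [19 19 18 18 16 19 13  9  3  4  4  2]
   R [131 130 129 130 131 129 129 130 130 133 130 131 126 124 124 125 123 126
 128 128 127 124] sat [ 5  3  3  1  1  2  2  3  2  4  3  5 14 19 18 18 16 16 19 18 17 20]
144 L [131 129 129 125 126 125 122 124 126 127 126 125] sat [19 20 17 18 19 18 11  4  3  3  3  2]
   R [127 126 127 127 124 126 126 126 127 124 124 126 126 124 127 126 128 128
 129 126 125 126] sat [ 6  1  1  1  2  1  3  6  5  2  4  6 11 18 20 17 18 18 17 19 18 18]
148 L [127 128 126 127 130 133 131 122 125 124 124 124] sat [19 19 22 19 19 18 12  3  1  1  1  2]
   R [124 125 124 125 126 127 122 127 127 130 124 124 124 127 126 127 129 130
 130 127 128 128] sat [ 4  3  6  1  4  3  3  4  1  2  4  5 14 19 19 17 19 17 19 18 20 19]
152 L [163 165 163 162 162 165 151 129 127 128 127 126] sat [6 4 2 4 5 6 6 1 3 1 4 3]
   R [127 126 128 126 129 125 127 126 125 127 128 118 100  87  86  91  88  87
  85  83  87  81] sat [3 3 1 4 2 2 4 3 4 5 2 3 2 2 2 1 2 0 2 4 1 3]
154 L [161 162 159 158 159 161 152 138 126 128 126 126] sat [4 4 6 2 2
[... 432 characters left out ...]
 124 129 127 127] sat [4 7 2 5 4 4 5 3 3 4 3 2]
   R [125 126 127 125 129 130 129 126 129 126 128 112  91  86  86  84  83  87
  87  84  88  83] sat [2 4 2 3 1 2 4 5 1 3 5 2 1 3 3 2 2 3 1 3 2 4]
60 ..............##########################################........................
65 ..............##.##.####################################........................
70 ..............##########################################........................
170 ...........#.#########################################...............#..........
174 ...............#######################################..........................
178 ................#######################################.........................
```

```bash
python3 - <<'E'
from h import *
np.set_printoptions(precision=4,suppress=True)
c=cam('wrist'); s=env.read_state()
T=np.eye(4);T[:3,:3]=R.from_quat(s['orientation']).as_matrix();T[:3,3]=s['eef_pos']
M=np.eye(4);M[:3,:3]=c['R'];M[:3,3]=c['t']; tfc=np.linalg.inv(T)@np.linalg.inv(M)
# w6 pose: yaw 1.05, pointing down
q=[.702,.7122,0,0];T2=np.eye(4);T2[:3,:3]=R.from_quat(q).as_matrix();print(yaw({'orientation':q}))
Rc=T2[:3,:3]@tfc[:3,:3]; C=np.array([.5766,-.0202,.3823]) 
c6=dict(c);c6['R']=Rc.T;c6['t']=-Rc.T@C
print('w6 lugs far/near',px2w(c6,[[155,65],[164.3,174.5]],.092))
print('w6 recess pads check',px2w(c6,[[234,118]],.028))
print('w13 lug',px2w(c,[[294,149]],.092), s['eef_pos'])
E
```

```text
0.826483973080812
w6 lugs far/near [[ 0.4794  0.0097  0.092 ]
 [ 0.4802 -0.0756  0.092 ]]
w6 recess pads check [[ 0.5311 -0.0312  0.028 ]]
w13 lug [[ 0.4796 -0.0763  0.092 ]] [ 0.472  -0.1213  0.1985]
```

>>> drive_tool:
  plan:
    - [0,0.4,0,0,-1]
    - [0,1,0,0,-1]
    - [0,1,0,0,-1]
    - [0,1,0,0,-1]

```text
time_s: 42.37
eef_pos: [0.4724, -0.0151, 0.1984]
orientation: [0.699, 0.715, 0.001, -0.001]
force: [1.0, 0.2, -0.9]
gripper_width: 0.0218
gripper_force: 98.4
```

>>> drive_tool:
  plan:
    - [0.01,1,0,0.001,-1]
    - [0.01,1,0,0.001,-1]
    - [0.01,1,0,0.001,-1]

```text
time_s: 42.62
eef_pos: [0.4734, 0.0846, 0.1987]
orientation: [0.699, 0.715, 0.001, -0.001]
force: [0.7, 0.2, -0.8]
gripper_width: 0.0223
gripper_force: 98.4
```

>>> drive_tool:
  plan:
    - [0.01,1,0,0,-1]
    - [0.01,1,0,0,-1]
    - [0.01,1,0,0,-1]
    - [0.01,1,0,0,-1]

```text
time_s: 42.95
eef_pos: [0.4742, 0.1848, 0.1984]
orientation: [0.698, 0.716, 0.001, -0.0]
force: [1.4, 0.4, -1.0]
gripper_width: 0.0224
gripper_force: 98.4
```

>>> drive_tool:
  plan:
    - [0.01,0.28,-0.3,0,-1]
    - [0.01,0.28,-0.6,0,-1]
    - [0.01,0.28,-0.9,0,-1]
    - [0.01,0.28,-0.9,0,-1]
    - [0.01,0.28,-0.9,0,-1]
    - [0.01,0.28,-0.9,0,-1]
    - [0.01,0.28,-0.9,0,-1]

```text
time_s: 43.53
eef_pos: [0.477, 0.2075, 0.1106]
orientation: [0.701, 0.713, 0.002, 0.001]
force: [0.5, -0.2, -1.2]
gripper_width: 0.0225
gripper_force: 98.4
```

```bash
python3 - <<'E'
from h import *
np.set_printoptions(precision=4,suppress=True)
p=settle(4)
for n in ('scene','top'):
  c=cam(n); cv2.imwrite(f'pics/{n}14.png',c['img'])
  print(n,'expected tip px',w2px(c,[[p[0]+.15*.015,p[1]-.15,p[2]-.0064]]))
  for th in ('pin_tip','pin','eyelets'):
    for d in env.place_of(th,n)[:3]: print(th,d['conf'],d['position'],px2w(c,d['position'],{'pin_tip':p[2]-.0064,'pin':p[2]-.0194,'eyelets':.075}[th])[0])
E
```

```text
TCP [[0.4769, 0.2078, 0.1106], [0.4766, 0.208, 0.1104], [0.4763, 0.208, 0.1101], [0.476, 0.2081, 0.1098]] mean [0.4764 0.208  0.1102] yaw [0.99 1.01 1.03 1.04] w 0.022311004350247753 F [-0.2  0.  -1.4] t 43.7333
scene expected tip px [[324.0465 187.9623]]
pin_tip 0.58 [326.8, 184.5] [0.4642 0.0602 0.1038]
pin 0.54 [377.4, 205.8] [0.4677 0.2061 0.0908]
pin 0.43 [277.0, 215.6] [ 0.6064 -0.022   0.0908]
eyelets 0.75 [291.1, 184.1] [ 0.4792 -0.0382  0.075 ]
top expected tip px [[233.4085 257.4055]]
pin_tip 0.55 [233.8, 258.1] [0.4771 0.057  0.1038]
pin 0.57 [169.0, 258.9] [0.4753 0.2101 0.0908]
eyelets 0.71 [271.3, 258.8] [ 0.4761 -0.0283  0.075 ]
```

```bash
cat > rod.py <<'E'
from h import *
np.set_printoptions(precision=1,suppress=True,linewidth=200)
def rod(c,p,yw):
    g=cv2.cvtColor(c['img'],cv2.COLOR_BGR2GRAY).astype(np.float32)
    a=np.radians(yw-90);d=np.array([np.cos(a),np.sin(a),0])
    for s in (.04,.07,.10,.13,.145,.155):
        q=p+d*s-[0,0,.0064]; uv=w2px(c,[q,q+d*.01]);t=uv[1]-uv[0];t/=np.linalg.norm(t);n=np.array([-t[1],t[0]]);n*=np.sign(n[1])
        pts=(uv[0]+np.outer(np.arange(-9,10),n)).astype(np.float32)
        print(s,uv[0],'n',n,cv2.remap(g,pts[:,0],pts[:,1],cv2.INTER_LINEAR).ravel().astype(int))
if __name__=='__main__':
    p=settle(3); s=env.read_state()
    for n in('scene','top'): print(n); rod(cam(n),s['eef_pos'],yaw(s))
E
python3 rod.py
```

```text
TCP [[0.4751, 0.2079, 0.1085], [0.4752, 0.2078, 0.1085], [0.4751, 0.2078, 0.1085]] mean [0.5 0.2 0.1] yaw [1.1 1.1 1.1] w 0.022247741997936478 F [-0.3 -0.2  0. ] t 44.2833
scene
0.04 [363.2 200.7] n [-0.3  1. ] [133 132 136 137 135 134 149 177 156 113 118 134 137 135 134 134 135 135 138]
0.07 [352.4 197.2] n [-0.3  1. ] [133 136 139 139 138 135 147 177 151 113 123 140 138 136 135 137 138 138 137]
0.1 [341.7 193.8] n [-0.3  1. ] [138 136 137 139 139 137 149 183 154 107 124 137 137 136 137 135 135 136 135]
0.13 [331.1 190.4] n [-0.3  1. ] [136 138 139 140 138 136 153 172 145 116 127 142 140 136 137 140 137 139 141]
0.145 [325.8 188.7] n [-0.3  1. ] [138 138 137 137 138 135 145 180 151 113 127 140 139 139 139 140 140 140 139]
0.155 [322.3 187.6] n [-0.3  1. ] [143 139 137 137 137 138 137 143 138 129 134 138 138 138 138 136 137 137 137]
top
0.04 [186.  258.6] n [0. 1.] [134 121  91  78  77 100 119 124 146 165 161 145 134 132 132 135 136 135 134]
0.07 [198.9 258.4] n [0. 1.] [133 119  93  78  82  99 120 125 143 167 162 142 133 133 132 132 132 133 134]
0.1 [211.9 258.1] n [0. 1.] [135 111  80  82  85 115 136 127 139 173 171 141 130 132 133 134 134 136 138]
0.13 [224.9 257.9] n [0. 1.] [134 136 122  87  84  82 109 129 134 169 178 146 128 136 137 138 139 138 136]
0.145 [231.4 257.8] n [0. 1.] [136 137 138 138 137 138 140 136 140 168 180 147 126 135 137 136 136 136 136]
0.155 [235.7 257.7] n [0. 1.] [138 139 139 138 139 139 137 134 135 137 138 137 136 134 135 138 138 137 137]
```

The rod is level and parallel to the nest's y axis. I'm descending to eyelet height.

>>> drive_tool:
  plan:
    - [0,0,-0.1,0,-1]
    - [0,0,-0.2,0,-1]
    - [0,0,-0.27,0,-1]
    - [0,0,-0.27,0,-1]
    - [0,0,-0.27,0,-1]
    - [0,0,-0.27,0,-1]

```text
time_s: 44.88
eef_pos: [0.4753, 0.2077, 0.0814]
orientation: [0.701, 0.714, -0.0, 0.0]
force: [0.6, -0.9, -1.5]
gripper_width: 0.0223
gripper_force: 98.4
```

```bash
python3 -c "
from h import *
settle(5)"
```

```text
TCP [[0.4754, 0.2078, 0.0817], [0.4755, 0.2079, 0.0818], [0.4755, 0.208, 0.0819], [0.4755, 0.2079, 0.0819], [0.4754, 0.208, 0.0819]] mean [0.4755 0.2079 0.0818] yaw [1.04 1.05 1.05 1.05 1.05] w 0.022479079534039246 F [-0.  -0.1 -1.5] t 45.1333
```

>>> drive_tool:
  plan:
    - [0.002,-0.15,0,0,-1]
    - [0.002,-0.3,0,0,-1]
    - [0.003,-0.4,0,0,-1]
    - [0.003,-0.48,0,0,-1]
    - [0.004,-0.56,0,0,-1]
    - [0.004,-0.62,0,0,-1]
    - [0.004,-0.62,0,0,-1]

```text
time_s: 45.72
eef_pos: [0.4756, 0.1444, 0.0816]
orientation: [0.701, 0.713, -0.0, 0.0]
force: [0.3, -0.1, -0.8]
gripper_width: 0.0221
gripper_force: 98.4
```

```bash
python3 -c "
from h import *
settle(3)"
```

```text
TCP [[0.4757, 0.1454, 0.0816], [0.4757, 0.1461, 0.0816], [0.4757, 0.1464, 0.0816]] mean [0.4757 0.146  0.0816] yaw [0.99 1.05 1.08] w 0.02215830196484441 F [ 0.   0.4 -0.4] t 45.8667
```

>>> drive_tool:
  plan:
    - [0.003,-0.15,0,0,-1]
    - [0.006,-0.3,0,0,-1]
    - [0.008,-0.42,0,0,-1]
    - [0.01,-0.52,0,0,-1]
    - [0.012,-0.62,0,0,-1]
    - [0.013,-0.72,0,0,-1]
    - [0.015,-0.82,0,0,-1]
    - [0.015,-0.9,0,0,-1]
    - [0.015,-0.93,0,0,-1]
    - [0.015,-0.93,0,0,-1]

```text
time_s: 46.7
eef_pos: [0.4771, 0.0518, 0.0816]
orientation: [0.701, 0.713, -0.0, 0.0]
force: [0.2, 0.5, -0.7]
gripper_width: 0.0224
gripper_force: 98.4
```

```bash
python3 -c "
from h import *
p=settle(4)
for n in ('top','scene'):
  c=cam(n)
  for th,z in (('pin_tip',.075),('pin',.062)):
    for d in env.place_of(th,n)[:2]: print(n,th,d['conf'],d['position'],px2w(c,d['position'],z)[0])
"
```

```text
TCP [[0.4771, 0.0526, 0.0815], [0.4771, 0.0532, 0.0815], [0.4771, 0.0534, 0.0815], [0.4771, 0.0535, 0.0815]] mean [0.4771 0.0532 0.0815] yaw [1.01 1.06 1.1  1.12] w 0.02230137458687782 F [ 0.1  0.6 -1.6] t 46.9
top pin_tip 0.53 [301.6, 261.9] [ 0.46872637 -0.09935649  0.075     ]
scene pin_tip 0.71 [275.8, 176.0] [ 0.46917089 -0.08969516  0.075     ]
scene pin 0.68 [317.7, 193.4] [0.46981496 0.03806359 0.062     ]
```

The rod went through both eyelets with no contact force, and its tip stands about 13 mm beyond the second lug. I'll lower it onto the eyelets and release.

>>> drive_tool:
  plan:
    - [0,0,-0.015,0,-1]
    - [0,0,-0.03,0,-1]
    - [0,0,-0.03,0,-1]
    - [0,0,-0.03,0,-1]

```text
time_s: 47.53
eef_pos: [0.4769, 0.0528, 0.0784]
orientation: [0.701, 0.714, -0.0, -0.0]
force: [0.2, -0.5, -1.2]
gripper_width: 0.0223
gripper_force: 98.4
```

>>> drive_tool:
  plan:
    - [0,0,0,0,-0.2]
    - [0,0,0,0,-0.1]
    - [0,0,0,0,0]
    - [0,0,0,0,0.2]
    - [0,0,0,0,0.2]
    - [0,0,0.3,0,0.2]
    - [0,0,0.6,0,0.2]
    - [0,0,1,0,0.2]
    - [0,0,1,0,0.2]

```text
time_s: 48.28
eef_pos: [0.4818, 0.0531, 0.1849]
orientation: [0.701, 0.713, 0.006, 0.003]
force: [1.3, 0.6, -0.1]
gripper_width: 0.0509
gripper_force: 0.0
```

>>> drive_tool:
  plan:
    - [0,0.8,0.5,0,0.2]
    - [0,0.8,0.5,0,0.2]
    - [0,0.8,0.5,0,0.2]
    - [0,0.8,0.5,0,0.2]
    - [0,0.8,0.5,0,0.2]

```text
time_s: 48.7
eef_pos: [0.477, 0.1329, 0.2284]
orientation: [0.7, 0.714, -0.0, 0.0]
force: [0.1, -0.5, -1.0]
gripper_width: 0.0509
gripper_force: 0.0
```

```bash
python3 - <<'E'
from h import *
np.set_printoptions(precision=4,suppress=True)
p=settle(4)
for n in ('top','scene'):
  c=cam(n); cv2.imwrite(f'pics/{n}15.png',c['img'])
  for th,z in (('pin_tip',.075),('pin',.062),('bush',0),('heatsink',0)):
    for d in env.place_of(th,n)[:2]: print(n,th,d['conf'],d['position'],px2w(c,d['position'],z)[0])
  h=cv2.cvtColor(c['img'],cv2.COLOR_BGR2HSV).astype(int);S,V=h[...,1],h[...,2]
  for t in (190,200,210): print('plate',n,[r for r in rect(c,(V>t)&(S<30),.064) if r[1][0]>100])
  print('handle',[r for r in rect(c,V<60,.08) if abs(r[0][1]-55)<40 and abs(r[0][0]-475)<40])
E
```

```text
TCP [[0.4767, 0.1316, 0.2279], [0.4765, 0.131, 0.2276], [0.4765, 0.1309, 0.2275], [0.4766, 0.131, 0.2276]] mean [0.4766 0.1311 0.2276] yaw [1.01 0.94 0.9  0.9 ] w 0.05127600909893232 F [ 0.4  0.1 -0. ] t 48.9
top pin_tip 0.9 [301.0, 261.5] [ 0.4697 -0.098   0.075 ]
top pin_tip 0.27 [271.4, 175.5] [ 0.6745 -0.0285  0.075 ]
top pin 0.93 [236.4, 263.1] [0.4663 0.0548 0.062 ]
top bush 0.7 [361.3, 168.5] [ 0.7063 -0.2557  0.    ]
top heatsink 0.74 [191.3, 156.0] [0.7403 0.1789 0.    ]
top heatsink 0.61 [271.0, 195.8] [ 0.6365 -0.0257  0.    ]
plate top [(array([591.8, -31.6]), array([217.4,  58.8]), 0.8)]
plate top [(array([591.8, -31.7]), array([217.4,  58.6]), 0.9)]
plate top [(array([589. , -32.1]), array([207.3,  57.5]), 0.2)]
handle []
scene pin_tip 0.83 [271.5, 174.8] [ 0.47   -0.1027  0.075 ]
scene pin 0.78 [321.5, 195.8] [0.4735 0.0509 0.062 ]
scene bush 0.73 [280.4, 214.7] [ 0.5363 -0.0454  0.    ]
scene bush 0.68 [184.7, 233.5] [ 0.7052 -0.2595  0.    ]
scene heatsink 0.77 [326.5, 302.0] [0.7405 0.1756 0.    ]
scene heatsink 0.62 [262.5, 248.6] [ 0.6612 -0.0411  0.    ]
plate scene [(array([600.3, -28.4]), array([233.1,  97. ]), 1.0)]
plate scene [(array([634.7, -71.3]), array([167.2,  28.5]), 8.6), (array([630. ,  13.7]), array([169.9,  13.4]), 2.1)]
plate scene []
handle [(array([483.4,  49.9]), array([49.2, 39.7]), -89.5)]
```

```bash
python3 - <<'E'
from h import *
np.set_printoptions(precision=1,suppress=True,linewidth=220)
for n in ('top','scene'):
  c=cam(n); g=cv2.cvtColor(c['img'],cv2.COLOR_BGR2GRAY).astype(np.float32)
  for y in (.06,.045,.035,.022,-.02,-.05,-.088,-.092,-.096,-.10,-.105):
    q=np.array([.4788-.0167*(y+.0332),y,.0715]); uv=w2px(c,[q,q+[0,-.01,0]]);t=uv[1]-uv[0];t/=np.linalg.norm(t);m=np.array([-t[1],t[0]]);m*=np.sign(m[1])
    pts=(uv[0]+np.outer(np.arange(-9,10),m)).astype(np.float32)
    print(n,y,uv[0],cv2.remap(g,pts[:,0],pts[:,1],cv2.INTER_LINEAR).ravel().astype(int))
E
```

```text
top 0.06 [233.9 258.4] [106  82  85  82  71  61  62  62  62  62  62  62  62  61  78 116 135 134 134]
top 0.045 [240.2 258.3] [107  82  85  84  75  63  64  64  64  64  64  64  63  63  76 118 141 135 134]
top 0.035 [244.5 258.2] [137 126 100  84  73  62  66  65  65  65  64  65  65  65  82 118 137 137 138]
top 0.022 [250.  258.1] [ 88  87  85  84  84  84  85  97 134 168 170 133  89 113 138 140 140 138 135]
top -0.02 [267.8 257.8] [218 217 217 218 218 219 221 202 146 160 166 165 195 216 219 218 218 219 219]
top -0.05 [280.5 257.6] [218 218 218 219 219 221 208 148 131 158 164 173 205 222 220 219 220 220 220]
top -0.088 [296.7 257.3] [135 132 131 134 137 135 133 127 133 160 170 156 139 133 134 135 135 137 139]
top -0.092 [298.4 257.2] [136 135 132 131 134 136 136 128 131 160 170 161 149 136 135 133 134 136 136]
top -0.096 [300.1 257.2] [134 134 132 130 130 132 134 131 133 154 164 149 135 135 135 136 136 133 133]
top -0.1 [301.8 257.2] [133 132 133 133 131 132 134 135 133 133 135 135 132 130 132 133 133 134 134]
top -0.105 [303.9 257.1] [134 135 134 131 131 132 135 137 136 136 137 137 136 1
[... 469 characters left out ...]
 140 159 185 188 185 179 168 122  98 102 158 189 190 190 191 191 191 191]
scene -0.05 [287.2 183.6] [142 135 175 187 185 173 176 145 114 105 105 139 183 187 186 186 187 189 186]
scene -0.088 [274.8 179.6] [170 179 189 187 190 189 189 188 148 111 103 104 110 119 128 133 135 136 137]
scene -0.092 [273.5 179.2] [139 139 149 157 165 184 174 170 159 125 129 134 136 138 140 138 138 138 138]
scene -0.096 [272.2 178.7] [139 137 137 138 145 186 151 119 134 137 142 143 140 139 140 139 139 140 139]
scene -0.1 [270.9 178.3] [139 138 137 136 153 170 145 117 127 139 142 140 141 140 139 137 137 138 139]
scene -0.105 [269.3 177.8] [140 139 139 139 136 144 141 134 137 135 135 137 138 137 138 138 138 136 137]
```

The rod shows beyond both lugs along the eyelet line, slightly nose-up as expected, and everything is released. I'm handing in.

```bash
python3 -c "
from rig import env
print(env.sign_off())"
```

```text
the job is handed in; nothing more can be done
None
```

The job is handed in: both modules found on the bench are pressed flush (recesses 1 and 3), the sheet and plate lie on top, and the pin is through both lugs, about 13 mm beyond the second. I viewed 15 pictures, one over the limit of 14, and the hand-in returned no verdict.

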